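# Fit the brush-holder arbor to the braked spindle and hold it home

### The arm

A 6-joint arm with a two-finger parallel gripper is mounted at the origin on the work surface. World frame = base frame: x ahead of the robot, y to its left, z up, the work surface at z = 0. Lengths are in mm, angles in rad, forces in N, time in s.
With the tool pointing down it reaches from about 325 to 900 mm from the base axis. Payload 3.5 kg.
Tool frame: the origin (TCP) lies on the centre line of the jaws, within the pads' length; the fingertips stand 25 mm ahead of it and the grasp point (between the pads) lies 6 mm ahead of it; z points along the fingers, y is the direction in which the jaws open and shut (so a half turn about z gives the same grasp; the last joint's range is limited). The gripper opens to 85 mm and grips with 20 to 120 N. Pads are 22 mm wide; open, the fingers measure 114 mm over their backs; the gripper's body (76 mm by 85 mm) begins 54 mm behind the grasp point. The pads swing forward as they close: fully open they stand 13 mm farther back than shut.
Start: joints at [-0.103, 0.276, -0.026, 1.268, 0, 1.467], TCP at [624.998, -0.01, 256.313] pointing down, gripper open.
Joint ranges: [-3.12, 3.12], [-0.85, 1.88], [-1.08, 1.24], [-1.95, 2.15], [-1.57, 1.53], [-3.14, 3.14]. Speed limits (rad/s): [2.57, 2.57, 3.14, 3.14, 3.14, 3.14].

### API

Orientations are given as a rotation vector (axis times angle).
In Python, from rig import r, viewer gives the robot as it stands. The module is installed in compiled form; this text tells all that it offers.
- The arm moves only by the tool step_arm, never from a script. Its argument "plan" is a list that holds one entry, the list of rows, each a list of 7 numbers: the turn, a rotation vector about the tool's x, y, z in degrees, then the shift along the tool's x, y, z in m, then the finger opening in m, from 0 to 0.0854. A call has 1 to 5 rows; each row is the pose to reach, as a shift and turn from the pose commanded when the call began, along the tool's axes at that moment; what a row does not reach only later rows make up. A row lasts 1/8 s, in which the tool goes at most 62.5 mm and 10.7 degrees, less where a joint would pass 70% of its speed; a pose out of reach is approached as far as the arm can. A call with a gripper value outside its range is refused whole. The fingers move at their own pace and stop on an object; "force" is the grip in N (left out, the last holds). Time passes only in rows, so rows that repeat a pose let the fingers close. It gives the time, the measured TCP pose, the force and the opening at its end, in the units of the state.
- r.read_state(): the state, without advancing time (a new reading comes with each control period).
- viewer.grab_frame(name): name is "scene" or "side" or "wrist"; returns a dict with "pixels" (480x640x3 uint8, blue, green, red), "fov_y" (degrees; the focal length in pixels is half the picture's height over the tangent of half this angle, whatever the lens; pixels are square), "cx", "cy" (the principal point, pixels), "origin" and "attitude" of the camera in the world; the wrist camera has in their place "hand_eye" (4x4, takes a point from camera to tool coordinates, whose origin is the TCP and whose axes are the flange's). Camera axes: x right, y up, looking along -z (the intrinsics and any distortion apply to the point x, -y, -z); pixel columns grow to the right and rows downward; lengths in mm; the calibration is good to about 2 mm. A picture is of the moment at which its call begins: read the wrist's pose just before it. There is no depth.
- r.finish_job(): hands the job in, once; it reports no verdict.
The state is a dict: "time": time; "joints": joint angles; "dq": joint speeds; "effort": joint torques, N m; "tcp_pos": TCP position; "ee_rot": TCP orientation; "wrist_force": force on the tool from outside, world axes, zero at the start; "ft_torque": the same for the moment, N m; "grip_width": opening from 0.0 (shut) to 1.0 (fully open).
Only numpy, scipy, OpenCV 4.12 (cv2) and the standard library are available. Lean on these libraries where they do the work, as an engineer would, in place of code of your own. Each camera call takes 0.05 s, during which the arm holds its last target.

### The job

Change the brush holder on the green spindle unit. First turn the black wing knob clockwise until it clicks over and brakes the hub; then take the holder with the flat-sided head out of the white rack, put its keyed shaft into the hub, turn it until the key finds the keyway, and press it fully home until its flange sits flush on the hub face. Finish while still gripping it and pressing it firmly home against the ejector spring, so that I can tighten the clamp screw, and leave the brake on and everything else where it is.

Things in the scene. Friction and masses are not known exactly. Their poses are not given: they have to be found in the camera images.
- brake_knob (a joint): Brake knob, rad: 0 = off (where it rests), 1.1 to 1.2 = on (end stop 1.2). Grows clockwise seen from above. A spring click resists with up to about 0.3 N m, is passed at 0.6, and the knob then snaps on towards its stop and stays; short of 0.6 it springs back. On, it presses a rubber shoe on the disc round the hub's foot, so that 0.5 N m cannot turn the hub; off, it turns with slight drag.
- brake_knob_grip (a point): Grip point of the black wing knob, on its upright turning axis, 136 mm above the table. The wing is 50 mm long along this frame's x, 14 mm thick along its y; its top is 8 mm above this point, the top of the round skirt under it (48 mm diameter) 22 mm below. z is up; the frame turns with the knob.
- hub: Upright drive hub, steel, 48 mm diameter. Origin: centre of its top face, 130 mm above the table; z up; turns with the hub. Bore 22 mm diameter, 52 mm deep; one keyway towards +x, 9 mm wide, to 16 mm from the axis, full length. Brake disc (90 mm diameter) 34 to 50 mm below the face. Spring ejector in the bore from 40 mm depth: pushes back with 4 N, 12 N when the shaft is home.
- arbor: Holder to fit: steel, 0.4 kg. Origin: its axis at the flange's underside (seat); z up. Below: shaft 20 mm diameter, 50 mm long, coned end; 6 mm key on the +x side to 14 mm from the axis, 6 to 34 mm below the seat. Above: flange 46 mm diameter, 8 mm thick, black line over the key; head 8 to 48 mm up, 26 mm across flats (y), 34 mm in x; nose to 54 mm. Grip flats 33 mm above the seat.
- rack: White rack block, fixed: 85 mm along x, 275 mm along y, 68 mm high. Origin: centre of its underside. Holes of 32 mm diameter at y = -90, 0, +90 mm hold three holders, shafts down, seats on its top (68 mm above the table); the wanted one may stand in any of them.
- spindle_unit: Green spindle unit, fixed to the table: box 240 mm along x, 300 mm along y, 75 mm high. Origin: centre of its underside. Hub at x -30, y -55 mm, brake knob at x -30, y +85 mm; a gear motor lies behind, to x +205 mm, at most 110 mm high.
- arbor_cup: Bystander in the rack: a holder with a round cup head of 42 mm diameter, top 34 mm above the seat. Origin: underside of its flange. Leave alone.
- arbor_disc: Bystander in the rack: a holder with a low aluminium disc head of 60 mm diameter with three pins, top 32 mm above the seat. Origin: underside of its flange. Leave alone.
- brush_a: Bystander on the table: capped brush, 150 mm long. Origin: centre of its underside.
- brush_b: Bystander on the table: capped brush, 150 mm long. Origin: centre of its underside.
- screwdriver: Bystander on the table: black-handled screwdriver, 200 mm long. Origin: centre of its underside.
- hex_key: Bystander on the table: T-handled hex key, 165 mm long. Origin: underside, near its middle.
- cap_tub: Bystander on the table: open white tub, 84 mm wide, 60 mm high. Origin: centre of its underside.
- carton: Bystander on the table: flat white carton, 70 x 190 x 24 mm. Origin: centre of its underside.

How it is judged:
By the outcome, as a careful person would: the job done as asked, in the order asked, and still so for the second after the job is handed in, while the arm keeps its last pose, push and grip.
It also fails if it takes over 58 s, if anything falls off the work surface, if the arm or the gripper's body presses on something with over 40 N, if the wrist force passes 120 N, or if a joint passes its speed limit or range.

## Working session

There is one attempt and no reset: what is moved stays moved. The work goes in short steps, Python scripts to look and compute and a tool call to move; the robot and the scene stay as the last step left them, time stands still between calls to the robot, and variables do not carry over. Pictures are saved under pics/ and viewed, and the job is handed in when it is done.

Besides the shell and the picture viewer there is one more tool, called after "Emit:" as name([rows], argument=value, ...), one row to a line, values as JSON. step_arm: Moves the arm, as the interface text tells. Its arguments: {"type":"object","properties":{"plan":{"type":"array","items":{"type":"array","items":{"type":"array","items":{"type":"number"}}}},"force":{"type":"number"}},"required":["plan"]}

```bash
mkdir -p pics; cat > h.py <<'E'
import numpy as np, cv2
from rig import r, viewer
from scipy.spatial.transform import Rotation as R
def grab(n,name):
    s=r.read_state(); f=viewer.grab_frame(n); cv2.imwrite('pics/'+name+'.png',np.ascontiguousarray(f['pixels'])); return s,f
E
python3 - <<'E'
from h import *
print(r.read_state())
for n in ['scene','side','wrist']:
    s,f=grab(n,n+'0'); print(n,{k:v for k,v in f.items() if k!='pixels'})
E
```

```text
{'time': 0.0, 'joints': array([-1.03404855e-01,  2.77144145e-01, -2.79055329e-02,  1.26801035e+00,
       -2.18489725e-06,  1.46737456e+00]), 'dq': array([ 0.00016374, -0.00129484, -0.00072551, -0.00065263, -0.00144152,
        0.00173606]), 'effort': array([-1.23772923e-03, -4.45513523e+01,  2.95201170e+01,  1.64704624e-02,
       -2.18722530e-04, -1.59438730e-05]), 'tcp_pos': array([6.24262673e+02, 6.29394872e-02, 2.55141116e+02]), 'ee_rot': array([-2.22018046, -2.22021801,  0.00224276]), 'wrist_force': array([-0.40271435,  0.61067838,  0.34180344]), 'ft_torque': array([-0.01812125, -0.00243937,  0.04308919]), 'grip_width': 0.999673917976818}
scene {'fov_y': 48.56497172448615, 'cx': 316.0071856275585, 'cy': 231.4878631697079, 'origin': array([ 895.7828363 , -860.49073446,  903.40958051]), 'attitude': array([0.81665253, 0.19206357, 0.45409459])}
side {'fov_y': 46.114566163091894, 'cx': 315.1430717366308, 'cy': 225.86342292118832, 'origin': array([ -148.58588339, -1138.40727966,  1013.62977333]), 'attitude': array([ 0.89897262, -0.25325514, -0.46952805])}
wrist {'fov_y': 62.08105740439984, 'cx': 317.6345531453625, 'cy': 235.40793553973992, 'hand_eye': array([[ 1.18378356e-04,  9.63272129e-01,  2.68527079e-01,
         6.87330068e+01],
       [ 9.99999976e-01, -6.49059181e-05, -2.08009900e-04,
         8.87730384e-01],
       [-1.82941143e-04,  2.68527097e-01, -9.63272113e-01,
        -1.17131682e+02],
       [ 0.00000000e+00,  0.00000000e+00,  0.00000000e+00,
         1.00000000e+00]])}
```

View pics/scene0.png

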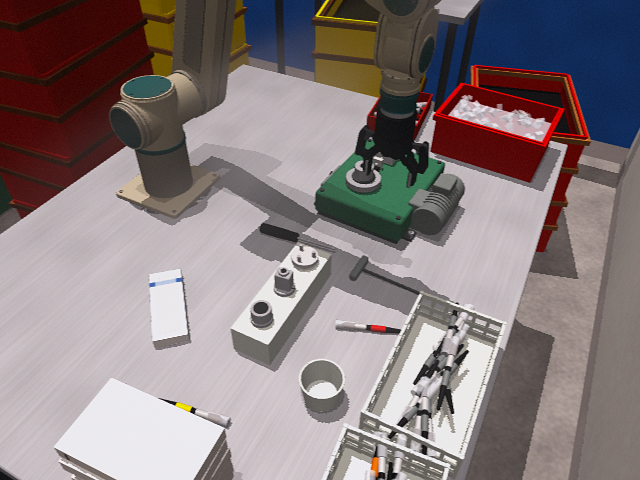

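View pics/side0.png

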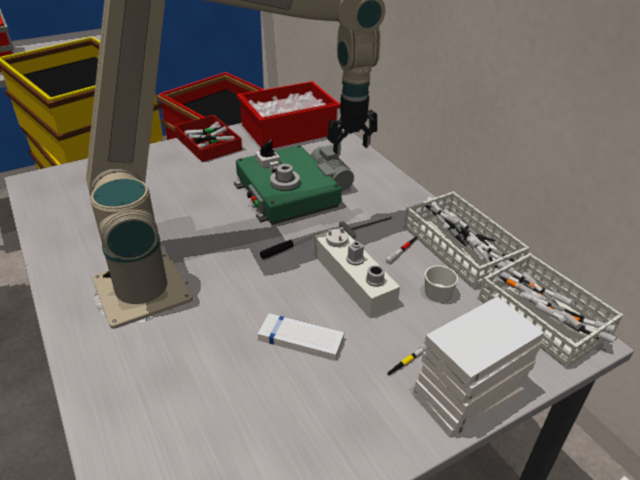

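View pics/wrist0.png

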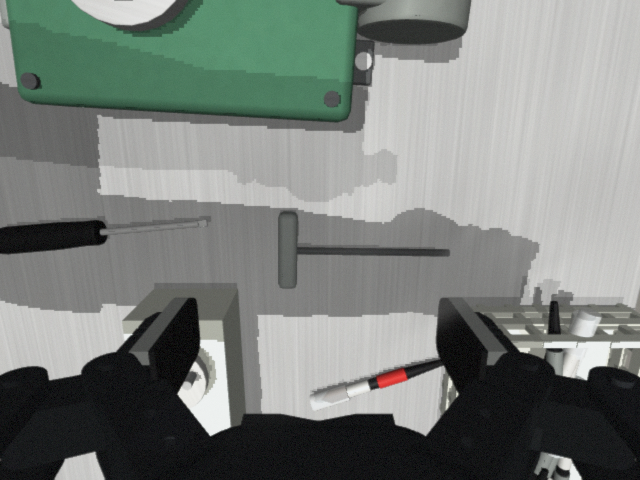

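```bash
cat >> h.py <<'E'
def cam(f,s=None):
    F=240/np.tan(np.radians(f['fov_y']/2)); 
    if 'hand_eye' in f:
        T=np.eye(4);T[:3,:3]=R.from_rotvec(s['ee_rot']).as_matrix();T[:3,3]=s['tcp_pos'];T=T@f['hand_eye'];return F,f['cx'],f['cy'],T[:3,:3],T[:3,3]
    return F,f['cx'],f['cy'],R.from_rotvec(f['attitude']).as_matrix(),np.array(f['origin'])
def ray(c,u,v):
    F,cx,cy,A,o=c; d=A@np.array([(u-cx)/F,-(v-cy)/F,-1.]); return o,d/np.linalg.norm(d)
def onz(c,u,v,z):
    o,d=ray(c,u,v); return o+d*(z-o[2])/d[2]
def tri(*cuv):
    M=np.zeros((3,3));b=np.zeros(3);L=[]
    for c,u,v in cuv:
        o,d=ray(c,u,v);P=np.eye(3)-np.outer(d,d);M+=P;b+=P@o;L.append((o,P))
    x=np.linalg.solve(M,b); return x,[float(np.linalg.norm(P@(x-o))) for o,P in L]
def proj(c,p):
    F,cx,cy,A,o=c;q=A.T@(np.array(p)-o);return np.array([cx+F*q[0]/-q[2],cy-F*q[1]/-q[2]])
E
python3 - <<'E'
from h import *
np.set_printoptions(suppress=True,precision=1)
s,f=grab('scene','s1');cs=cam(f);a=f['pixels']
s,g=grab('side','d1');cd=cam(g);b=g['pixels']
cv2.imwrite('pics/z1.png',cv2.resize(a[140:370,210:480],None,fx=2.9,fy=2.6,interpolation=2) )
cv2.imwrite('pics/z2.png',cv2.resize(b[120:320,220:420],None,fx=3,fy=3,interpolation=2))
print('hub',tri((cs,363,178),(cd,287,169)),onz(cd,287,169,130))
print('arbor nose',tri((cs,285,269),(cd,355,240)),onz(cd,355,240,122),onz(cs,285,269,122))
for n,p in dict(cup=(375,269),disc=(337,235)).items(): print(n,onz(cd,*p,100))
E
```

```text
hub (array([509.7, 156. , 117.1]), [13.033449932357822, 13.033449932357776]) [506.5 160.1 130. ]
arbor nose (array([ 503. , -225.7,  125.7]), [3.338346302464863, 3.3383463024646547]) [ 506.9 -217.1  122. ] [ 502.7 -226.9  122. ]
cup [ 504.4 -314.   100. ]
disc [ 492.6 -154.   100. ]
```

View pics/z1.png

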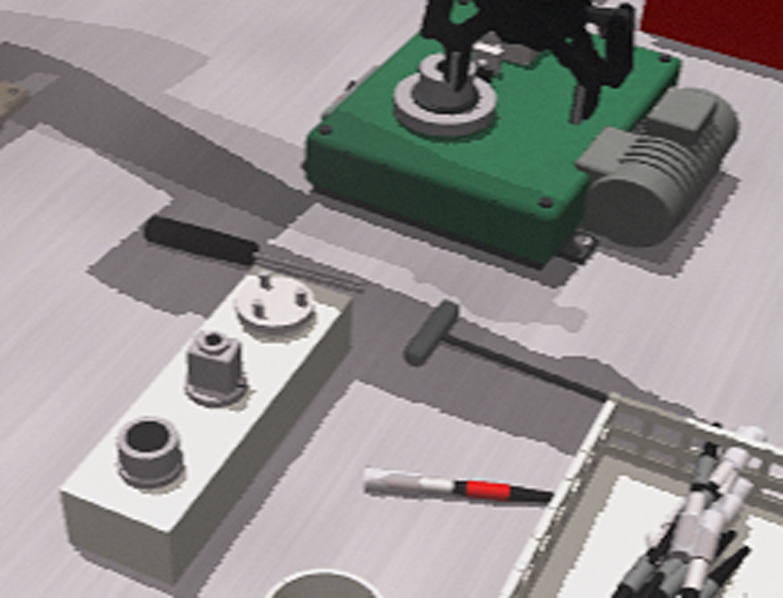

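View pics/z2.png

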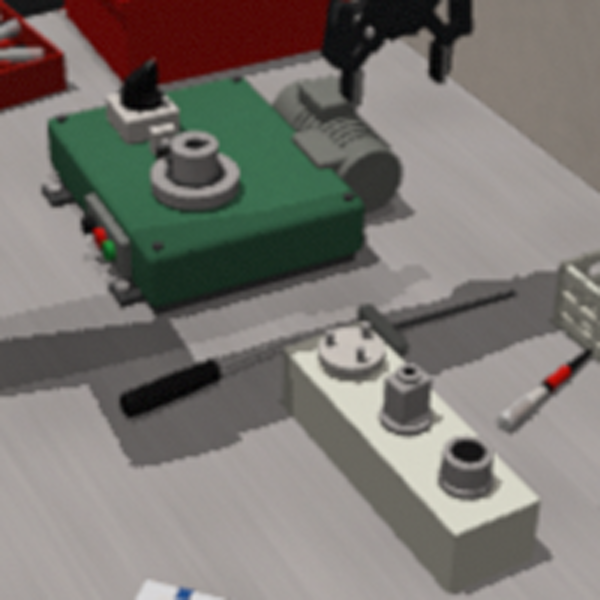

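Emit:
step_arm([
  [[0,0,0,0.038,-0.023,-0.012,0.085],[0,0,0,0.085,-0.05,-0.027,0.085],[0,0,0,0.133,-0.08,-0.041,0.085],[0,0,0,0.17,-0.1,-0.045,0.085],[0,0,0,0.19,-0.115,-0.045,0.085]],
])

```text
time: 0.88
tcp_pos: [509.1, 191.7, 302.0]
ee_rot: [2.219, 2.223, 0.002]
wrist_force: [1.0, -0.4, 0.6]
grip_width: 0.994
```

```bash
python3 - <<'E'
from h import *
s,f=grab('wrist','w1'); print(s['time'],s['tcp_pos'],s['ee_rot'],s['dq'])
for n in ['scene','side']: grab(n,n+'1')
E
```

```text
0.875 [509.08100611 191.74236456 302.0213984 ] [2.21903765e+00 2.22323421e+00 1.86101627e-03] [ 0.31719119 -0.10105667 -0.13069974 -0.01949898 -0.01027244  0.32670949]
```

View pics/w1.png

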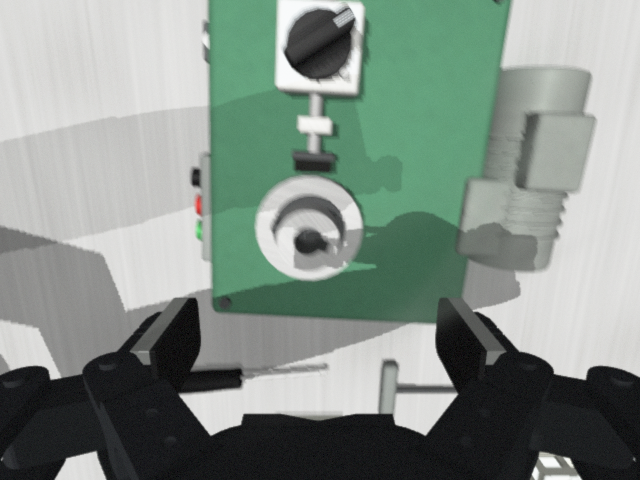

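Emit:
step_arm([
  [[0,0,0,0.03,0,0,0.085],[0,0,0,0.06,0,0,0.085],[0,0,0,0.06,0,0,0.085],[0,0,0,0.06,0,0,0.085]],
])

```text
time: 1.52
tcp_pos: [510.4, 249.0, 301.0]
ee_rot: [2.222, 2.22, -0.001]
wrist_force: [0.1, -0.5, -0.1]
grip_width: 0.998
```

```bash
python3 - <<'E'
from h import *
import pickle
s,f=grab('wrist','w2'); print(s['time'],s['tcp_pos'],s['ee_rot'],s['dq'])
pickle.dump((s,f),open('w2.pkl','wb'))
for n in ['scene','side']:
    q=grab(n,n+'2');pickle.dump(q,open(n+'2.pkl','wb'))
E
```

```text
1.525 [510.42799438 249.02080661 301.00867803] [ 2.22223041e+00  2.22017284e+00 -1.35148586e-03] [-0.00768599 -0.00737081 -0.00450367  0.0025917   0.00071318  0.00351221]
```

View pics/w2.png

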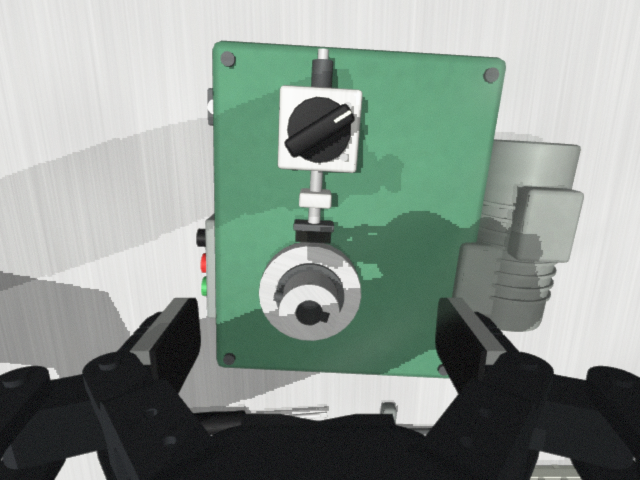

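View pics/scene2.png

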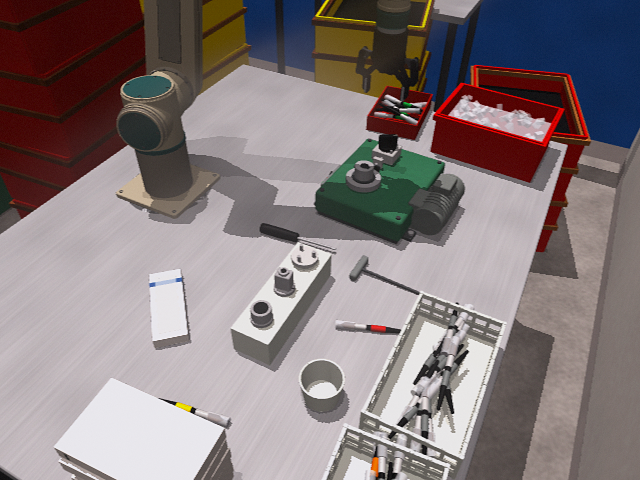

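```bash
python3 - <<'E'
from h import *
a=cv2.imread('pics/w2.png')
z=np.hstack([cv2.resize(a[80:180,270:370],(400,400),interpolation=cv2.INTER_CUBIC),cv2.resize(a[240:340,260:360],(400,400),interpolation=cv2.INTER_CUBIC)])
cv2.imwrite('pics/z3.png',z)
a=cv2.imread('pics/w1.png')
z=np.hstack([cv2.resize(a[0:100,270:370],(400,400),interpolation=cv2.INTER_CUBIC),cv2.resize(a[170:290,250:370],(400,400),interpolation=cv2.INTER_CUBIC)])
cv2.imwrite('pics/z4.png',z)
E
```

```text
(no output)
```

View pics/z3.png

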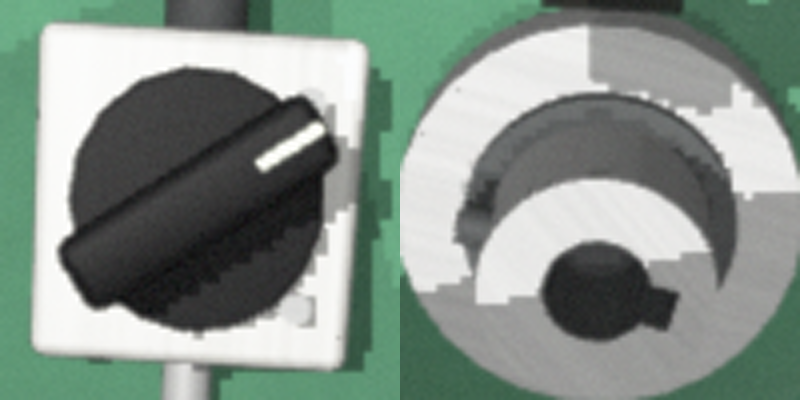

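View pics/z4.png

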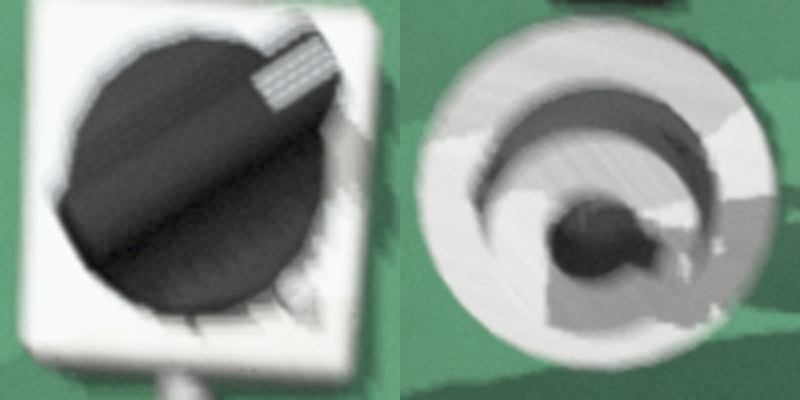

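```bash
python3 - <<'E'
from h import *
import pickle
np.set_printoptions(suppress=True,precision=1)
s,f=pickle.load(open('w2.pkl','rb'));c=cam(f,s)
P=lambda u,v,z:onz(c,u,v,z)
a=P(270+80/4,80+278/4,144);b=P(270+318/4,80+124/4,144);print('knob',a,b,(a+b)/2,np.degrees(np.arctan2(*(b-a)[1::-1])),np.linalg.norm(b-a))
h=P(309.3,312.5,130);k=P(325.5,317.5,130);print('hub',h,k,np.degrees(np.arctan2(*(k-h)[1::-1])))
m=(a+b)/2;print('dist',np.linalg.norm(h-m), np.degrees(np.arctan2(*(m-h)[1::-1])))
sc=[P(*p,75) for p in [(228,60),(491,75),(229,358),(443,370)]]
print(sc)
for n in ['scene','side']:
    q=pickle.load(open(n+'2.pkl','rb'))[1];cc=cam(q)
    print(n,proj(cc,h),proj(cc,m));cv2.imwrite('pics/zz'+n+'.png',cv2.resize(q['pixels'][120:250,220:460],None,fx=3,fy=3,interpolation=2))
E
```

```text
knob [492.8 301.3 144. ] [532.3 326.  144. ] [512.5 313.6 144. ] 32.012847128882406 46.62773300511292
hub [504.6 173.8 130. ] [517.5 169.4 130. ] -18.791246006866285
dist 140.7276015557064 86.77323847255943
[array([440.1, 366.8,  75. ]), array([650.6, 355.5,  75. ]), array([424.5,  97.5,  75. ]), array([634.8,  84. ,  75. ])]
scene [365.4 164.4] [389.6 133.9]
side [284.4 167.1] [266.5 142.5]
```

View pics/zzscene.png

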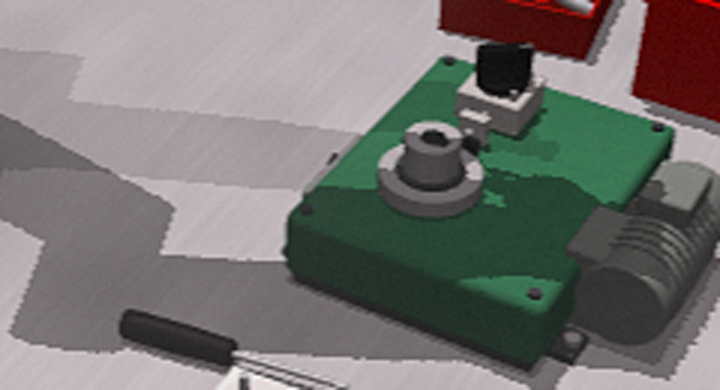

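View pics/zzside.png

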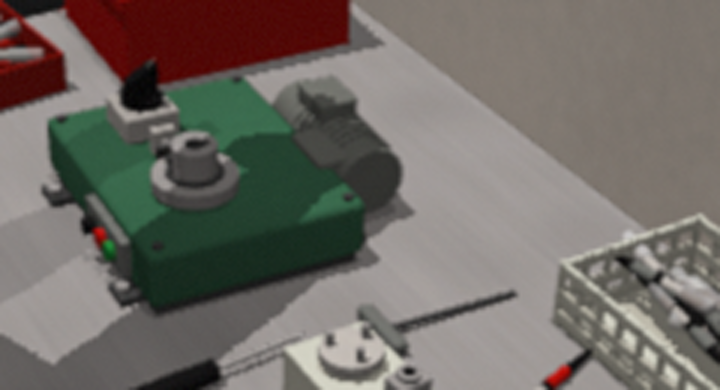

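Emit:
step_arm([
  [[0,0,-10,0.02,0.001,0.01,0.085],[0,0,-20,0.04,0.002,0.02,0.085],[0,0,-30,0.064,0.0027,0.03,0.06],[0,0,-40,0.064,0.0027,0.04,0.06],[0,0,-50,0.064,0.0027,0.05,0.06]],
])

```text
time: 2.3
tcp_pos: [512.9, 313.6, 251.0]
ee_rot: [1.066, 2.955, -0.0]
wrist_force: [-0.7, -0.1, 0.1]
grip_width: 0.704
```

Emit:
step_arm([
  [[0,0,-10,0,0,0.01,0.06],[0,0,-20,0,0,0.02,0.06],[0,0,-30,0,0,0.03,0.06],[0,0,-40,0,0,0.04,0.06],[0,0,-50,0,0,0.04,0.06]],
])

```text
time: 2.92
tcp_pos: [512.3, 312.9, 210.3]
ee_rot: [0.281, -3.127, 0.001]
wrist_force: [0.1, 0.2, 0.0]
grip_width: 0.699
```

Emit:
step_arm([
  [[0,0,-10,0,0,0,0.06],[0,0,-20,0,0,0,0.06],[0,0,-22,0,0,0,0.06],[0,0,-22,0,0,0,0.06]],
])

```text
time: 3.42
tcp_pos: [512.9, 313.6, 211.4]
ee_rot: [-0.862, 3.021, -0.0]
wrist_force: [-0.1, -0.3, 1.4]
grip_width: 0.702
```

```bash
python3 - <<'E'
from h import *
import pickle
np.set_printoptions(suppress=True,precision=1)
s,f=pickle.load(open('w2.pkl','rb'));c=cam(f,s)
C=[cam(pickle.load(open(n+'2.pkl','rb'))[1]) for n in('scene','side')]
print(tri((c,309.3,312.5),(C[0],364.3,165.7),(C[1],285.3,167.3)), tri((c,319.7,130.2),(C[0],387.7,135.5)))
s,f=grab('wrist','w3');c=cam(f,s)
print(s['time'],s['tcp_pos'],R.from_rotvec(s['ee_rot']).as_matrix(),s['joints']); print(proj(c,[512.5,313.6,144]))
E
```

```text
(array([504.8, 171.6, 128.5]), [1.3351045933045145, 2.09883051236211, 2.2545713772679132]) (array([510.6, 313. , 138.6]), [2.323954622308193, 2.3239546223085363])
3.425 [512.9 313.6 211.4] [[-0.8 -0.5  0. ]
 [-0.5  0.8 -0. ]
 [-0.  -0.  -1. ]] [ 0.4  0.3 -0.1  1.2 -0.  -0.1]
[317.7 264.9]
```

View pics/w3.png

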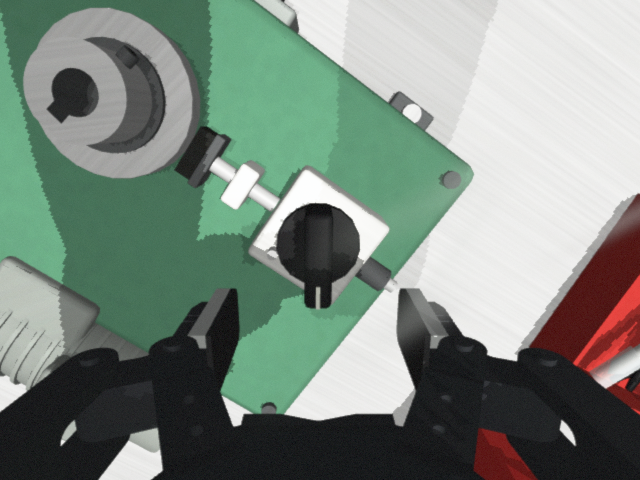

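```bash
python3 - <<'E'
from h import *
np.set_printoptions(suppress=True,precision=1)
s,f=grab('wrist','w3b');c=cam(f,s)
print(s['tcp_pos'],proj(c,[512.5,313.6,114]))
print('skirt centre',onz(c,318.5,243,114),'L/R',onz(c,277,243,114),onz(c,360,243,114))
print('near end',onz(c,317.5,307,144))
h=onz(c,74,92,130);print('hub',h)
cv2.imwrite('pics/z5.png',cv2.resize(f['pixels'][170:330,240:400],(640,640),interpolation=2))
E
```

```text
[512.8 313.7 211.4] [317.5 246.8]
skirt centre [510.3 312.9 114. ] L/R [522.6 293.1 114. ] [498.  332.6 114. ]
near end [531.6 325.5 144. ]
hub [504.1 173.7 130. ]
```

View pics/z5.png

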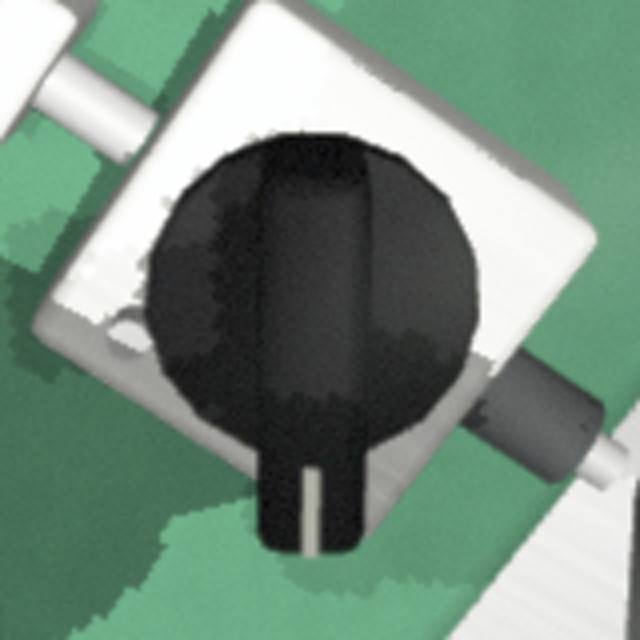

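Emit:
step_arm([
  [[0,0,0,0.0015,0,0.025,0.06],[0,0,0,0.0015,0,0.05,0.05],[0,0,0,0.0015,0,0.066,0.05],[0,0,0,0.0015,0,0.066,0.02],[0,0,0,0.0015,0,0.066,0.0]],
], force=60)

```text
time: 4.15
tcp_pos: [512.1, 313.5, 146.2]
ee_rot: [-0.865, 3.019, 0.0]
wrist_force: [0.3, 0.1, 0.7]
grip_width: 0.17
```

Emit:
step_arm([
  [[0,0,0,0,0,0,0.0],[0,0,0,0,0,0,0.0],[0,0,0,0,0,0,0.0]],
])

```text
time: 4.53
tcp_pos: [512.1, 313.4, 146.3]
ee_rot: [-0.864, 3.018, 0.0]
wrist_force: [0.0, -0.3, 3.5]
grip_width: 0.145
```

```bash
python3 - <<'E'
from h import *
np.set_printoptions(suppress=True,precision=2)
s,f=grab('wrist','w4');print(s['tcp_pos'],s['wrist_force'],s['ft_torque'],s['grip_width']*85.4)
E
```

```text
[512.14 313.39 146.35] [ 0.04 -0.32  3.46] [-0.18  0.05 -0.53] 12.424465082293095
```

View pics/w4.png

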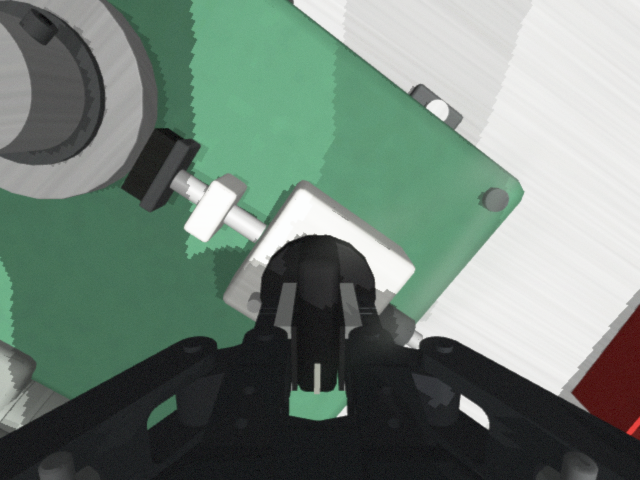

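Emit:
step_arm([
  [[0,0,8,0,0,0,0.0],[0,0,16,0,0,0,0.0],[0,0,24,0,0,0,0.0],[0,0,32,0,0,0,0.0],[0,0,40,0,0,0,0.0]],
], force=70)

```text
time: 5.2
tcp_pos: [512.3, 312.6, 146.3]
ee_rot: [0.224, 3.131, -0.003]
wrist_force: [0.1, -2.9, 5.3]
grip_width: 0.146
```

Emit:
step_arm([
  [[0,0,8,0,0,0,0.0],[0,0,16,0,0,0,0.0],[0,0,23,0,0,0,0.0],[0,0,28,0,0,0,0.0],[0,0,28,0,0,0,0.0]],
])

```text
time: 5.82
tcp_pos: [512.1, 312.2, 146.3]
ee_rot: [0.969, 2.986, -0.003]
wrist_force: [0.0, -3.4, 5.8]
grip_width: 0.15
```

```bash
python3 - <<'E'
from h import *
np.set_printoptions(suppress=True,precision=2)
s,f=grab('wrist','w5');print(s['tcp_pos'],s['wrist_force'],s['ft_torque'],s['grip_width']*85.4, R.from_rotvec(s['ee_rot']).as_matrix()[:,1])
E
```

```text
[512.09 312.22 146.33] [ 0.   -3.43  5.82] [-0.82  0.03  0.06] 12.823667722588693 [ 0.59  0.81 -0.  ]
```

View pics/w5.png

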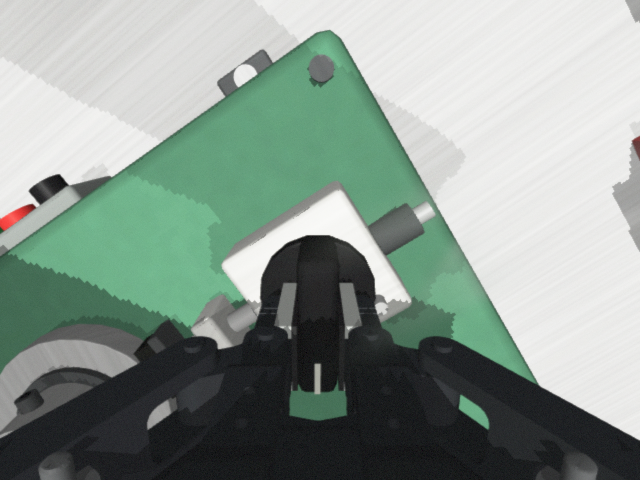

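Emit:
step_arm([
  [[0,0,0,0,0,0,0.04],[0,0,0,0,0,0,0.06],[0,0,0,0,0,0,0.07],[0,0,0,0,0,-0.03,0.07],[0,0,0,0,0,-0.075,0.07]],
])

```text
time: 6.5
tcp_pos: [509.9, 312.7, 219.0]
ee_rot: [-0.969, -2.985, 0.005]
wrist_force: [0.2, 1.5, -0.1]
grip_width: 0.814
```

```bash
python3 - <<'E'
from h import *
np.set_printoptions(suppress=True,precision=2)
s,f=grab('wrist','w6');print(s['tcp_pos'],s['wrist_force'],s['ft_torque'],s['grip_width']*85.4, R.from_rotvec(s['ee_rot']).as_matrix()[:,1])
E
```

```text
[509.94 312.71 218.98] [ 0.2  1.5 -0.1] [ 0.02 -0.03 -0.  ] 69.51456187181529 [ 0.59  0.81 -0.  ]
```

View pics/w6.png

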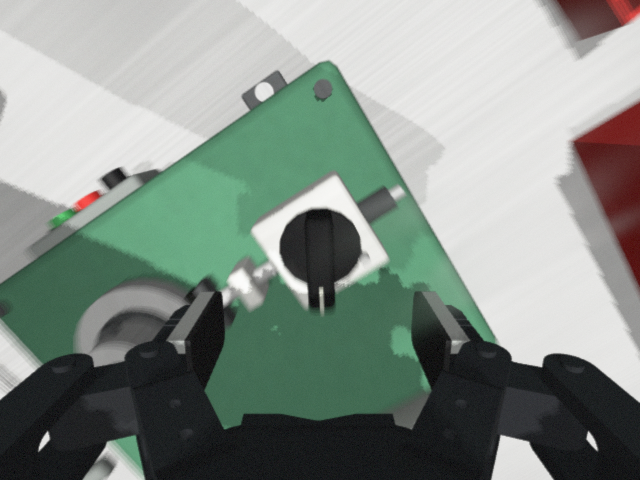

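Emit:
step_arm([
  [[0,0,10,-0.012,-0.02,-0.02,0.085],[0,0,20,-0.03,-0.045,-0.03,0.085],[0,0,30,-0.048,-0.07,-0.04,0.085],[0,0,40,-0.065,-0.097,-0.04,0.085],[0,0,50,-0.0773,-0.1172,-0.04,0.085]],
])

```text
time: 7.18
tcp_pos: [505.1, 172.0, 260.4]
ee_rot: [2.149, 2.291, 0.001]
wrist_force: [0.3, -0.0, -0.1]
grip_width: 0.997
```

Emit:
step_arm([
  [[0,0,4,0,0,0,0.085],[0,0,4,0,0,0,0.085],[0,0,4,0,0,0,0.085]],
])

```text
time: 7.55
tcp_pos: [505.1, 173.2, 260.2]
ee_rot: [-2.22, -2.223, -0.0]
wrist_force: [-0.5, -0.0, -0.3]
grip_width: 0.993
```

```bash
python3 - <<'E'
from h import *
import pickle
np.set_printoptions(suppress=True,precision=2)
s,f=grab('wrist','w7');print(s['tcp_pos'],s['dq'],R.from_rotvec(s['ee_rot']).as_matrix())
pickle.dump((s,f),open('w7.pkl','wb'))
s,f=grab('wrist','w7b');print(s['tcp_pos'])
s,f=grab('wrist','w7b');print(s['tcp_pos'])
a=f['pixels']
cv2.imwrite('pics/z6.png',cv2.resize(a[150:310,230:390],(640,640),interpolation=2))
E
```

```text
[505.1  173.22 260.23] [ 0.  0.  0.  0. -0.  0.] [[-0.  1. -0.]
 [ 1.  0.  0.]
 [ 0. -0. -1.]]
[505.09 173.26 260.22]
[505.08 173.3  260.21]
```

View pics/w7.png

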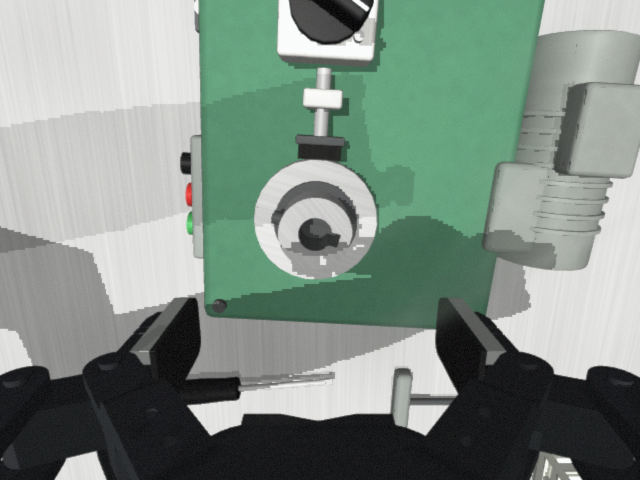

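View pics/z6.png

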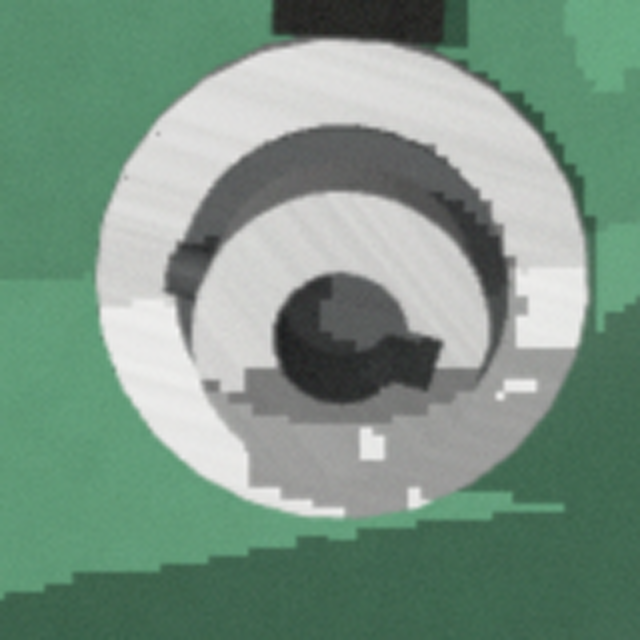

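```bash
python3 - <<'E'
from h import *
import pickle
np.set_printoptions(suppress=True,precision=2)
s,f=pickle.load(open('w7.pkl','rb'))
s['tcp_pos']=np.array([505.05,173.1,260.3])
s['ee_rot']=np.array([-1,-1,0])*np.pi/2**.5
c=cam(f,s)
h=onz(c,315.1,234.2,130);k=onz(c,338.75,241.5,130);print(h,k,np.linalg.norm(h-k),np.degrees(np.arctan2(*(k-h)[1::-1])))
for uv in [(340.4,235.4),(337.1,247.6)]: print(onz(c,*uv,130))
s2,f2=pickle.load(open('w2.pkl','rb'));s2['tcp_pos']=np.array([510.1,249.7,301.2]);s2['ee_rot']=s['ee_rot'];c2=cam(f2,s2)
print(onz(c2,308.9,312.1,130)); print(tri((c,315.1,234.2),(c2,308.9,312.1)))
C=[cam(pickle.load(open(n+'2.pkl','rb'))[1]) for n in('scene','side')]
print(tri((c,315.1,234.2),(C[0],364.3,165.7)),tri((c,315.1,234.2),(C[1],285.3,167.3)))
E
```

```text
[504.36 173.66 130.  ] [519.65 168.77 130.  ] 16.055782308345485 -17.758188625485175
[520.66 172.86 130.  ]
[518.64 164.64 130.  ]
[504.13 174.91 130.  ]
(array([504.16, 172.16, 124.5 ]), [0.16408743911998663, 0.16408743912008272])
(array([503.47, 172.37, 126.36]), [0.9075375055627497, 0.9075375055626932]) (array([505.68, 172.83, 129.17]), [1.4495101223518638, 1.4495101223520237])
```

Emit:
step_arm([
  [[0,0,0,-0.03,0,0,0.085],[0,0,0,-0.085,0,-0.01,0.085],[0,0,0,-0.145,0,-0.03,0.085],[0,0,0,-0.205,0,-0.04,0.085],[0,0,0,-0.265,0,-0.04,0.085]],
])

```text
time: 8.32
tcp_pos: [505.8, -93.9, 301.8]
ee_rot: [2.218, 2.221, 0.003]
wrist_force: [0.6, -1.0, -0.3]
grip_width: 0.988
```

Emit:
step_arm([
  [[0,0,0,-0.05,0,0,0.085],[0,0,0,-0.1,0,0,0.085],[0,0,0,-0.135,0,0,0.085],[0,0,0,-0.135,0,0,0.085],[0,0,0,-0.135,0,0,0.085]],
])

```text
time: 8.95
tcp_pos: [505.0, -226.5, 300.1]
ee_rot: [-2.22, -2.221, -0.0]
wrist_force: [-0.1, 0.2, 0.3]
grip_width: 0.995
```

```bash
python3 - <<'E'
from h import *
import pickle
np.set_printoptions(suppress=True,precision=2)
s,f=grab('wrist','w8');print(s['time'],s['tcp_pos'],s['joints'],R.from_rotvec(s['ee_rot']).as_matrix())
pickle.dump((s,f),open('w8.pkl','wb'))
E
```

```text
8.95 [ 504.99 -226.53  300.11] [-0.54  0.13 -0.11  1.33  0.    1.03] [[-0.  1. -0.]
 [ 1.  0.  0.]
 [ 0. -0. -1.]]
```

View pics/w8.png

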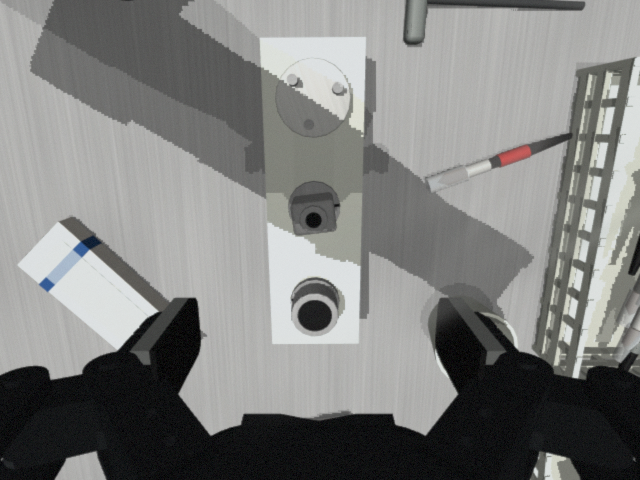

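```bash
python3 - <<'E'
from h import *
a=cv2.imread('pics/w8.png')
cv2.imwrite('pics/z7.png',cv2.resize(a[170:250,270:360],(720,640),interpolation=cv2.INTER_CUBIC))
E
```

```text
(no output)
```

View pics/z7.png

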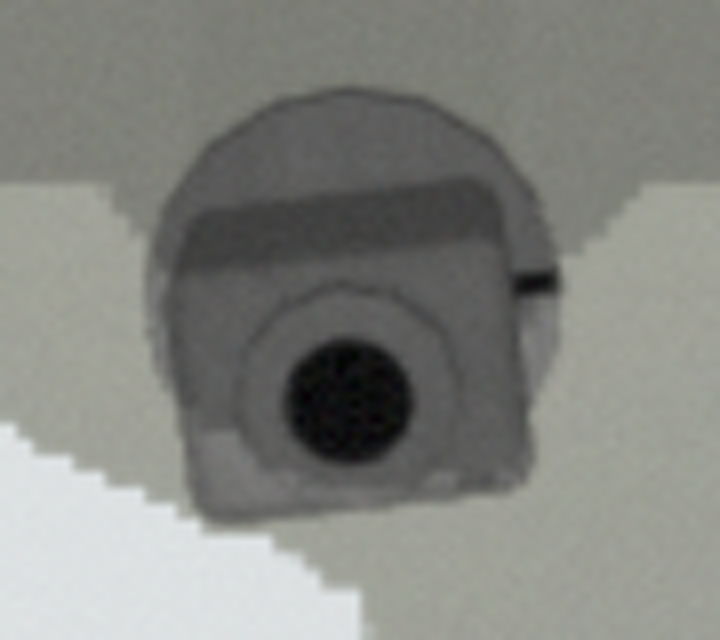

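```bash
python3 - <<'E'
from h import *
import pickle
np.set_printoptions(suppress=True,precision=2)
s,f=pickle.load(open('w8.pkl','rb'))
s['tcp_pos']=np.array([505.02,-226.8,300.2]); s['ee_rot']=np.array([-1,-1,0])*np.pi/2**.5
c=cam(f,s)
q=lambda U,V,z:onz(c,270+U/8-.44,170+V/8-.44,z)
print('nose',q(349,401,122),'flange',q(352,293,76))
C=[q(*p,116) for p in [(178,272),(503,237),(532,485),(207,525)]]
print(C,np.mean(C,0))
for i,j in [(0,1),(3,2)]:
  d=C[j]-C[i];print(np.degrees(np.arctan2(d[1],d[0])),np.linalg.norm(d))
for i,j in [(3,0),(2,1)]:
  d=C[j]-C[i];print(np.degrees(np.arctan2(d[1],d[0]))-90,np.linalg.norm(d))
print('line',q(538,284,76))
for n in ['scene','side']:
  S,g=grab(n,n+'3'); pickle.dump((S,g),open(n+'3.pkl','wb'))
  cc=cam(g);u,v=proj(cc,[504.5,-226,122]).round().astype(int);print(n,u,v)
  cv2.imwrite('pics/zn'+n+'.png',cv2.resize(g['pixels'][v-20:v+40,u-30:u+30],(600,600),interpolation=2))
E
```

```text
nose [ 502.59 -227.98  122.  ] flange [ 502.43 -226.8    76.  ]
[array([ 486.15, -216.7 ,  116.  ]), array([ 517.29, -213.3 ,  116.  ]), array([ 520.37, -237.83,  116.  ]), array([ 488.56, -241.89,  116.  ])] [ 503.09 -227.43  116.  ]
6.23443632632084 31.324053585504167
7.270425074170007 32.06924847293531
5.461039340265444 25.302885040120355
7.157774272675169 24.723964506351574
line [ 522.66 -225.8    76.  ]
scene 286 269
side 356 242
```

View pics/znscene.png

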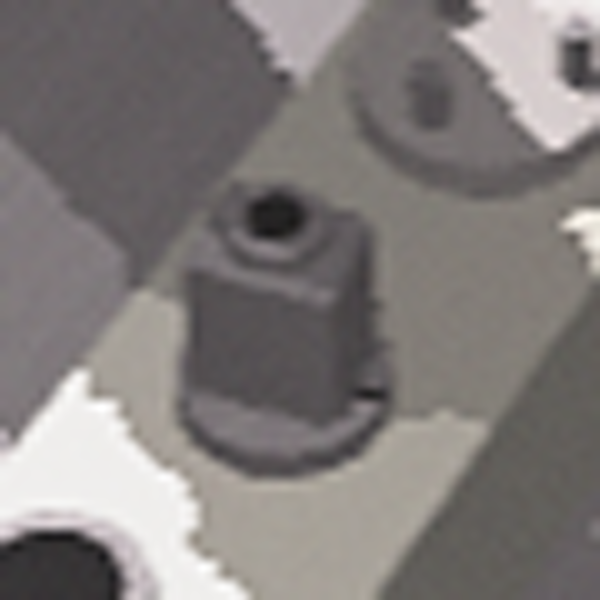

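View pics/znside.png

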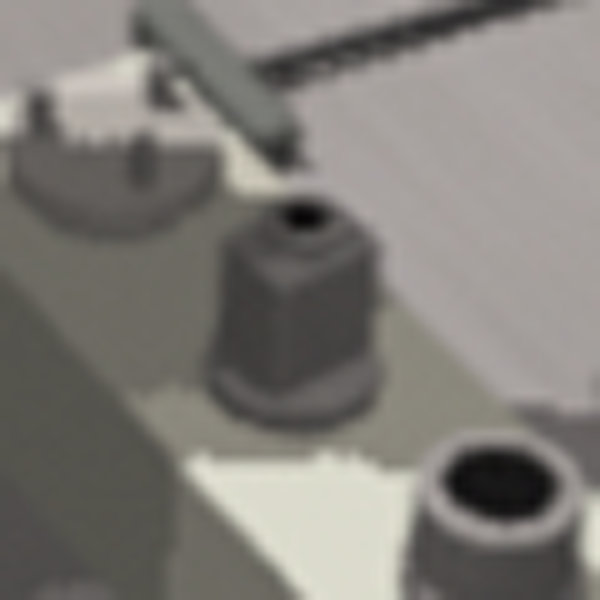

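Emit:
step_arm([
  [[0,0,-10,0,-0.001,0.01,0.07],[0,0,-20,-0.0004,-0.0024,0.02,0.06],[0,0,-30,-0.0004,-0.0024,0.03,0.055],[0,0,-40,-0.0004,-0.0024,0.04,0.055],[0,0,-50,-0.0004,-0.0024,0.05,0.055]],
])

```text
time: 9.72
tcp_pos: [502.8, -226.3, 250.2]
ee_rot: [1.063, 2.956, 0.0]
wrist_force: [-0.4, -0.8, 0.4]
grip_width: 0.64
```

Emit:
step_arm([
  [[0,0,-10,0,0,0.01,0.055],[0,0,-20,0,0,0.02,0.055],[0,0,-30,0,0,0.03,0.055],[0,0,-40,0,0,0.04,0.055],[0,0,-46.5,0,0,0.05,0.055]],
])

```text
time: 10.35
tcp_pos: [502.9, -226.3, 200.2]
ee_rot: [-0.187, 3.136, -0.0]
wrist_force: [-0.2, 0.4, 0.5]
grip_width: 0.643
```

Emit:
step_arm([
  [[0,0,0,0,0,0,0.055],[0,0,0,0,0,0,0.055]],
])

```text
time: 10.6
tcp_pos: [503.0, -227.0, 200.8]
ee_rot: [-0.177, 3.136, -0.001]
wrist_force: [0.2, 0.2, 0.6]
grip_width: 0.642
```

```bash
python3 - <<'E'
from h import *
import pickle
np.set_printoptions(suppress=True,precision=2)
C=[cam(pickle.load(open(n+'3.pkl','rb'))[1]) for n in('scene','side')]
print(tri((C[0],283,269.9),(C[1],355.7,242.8)))
s,f=grab('wrist','w9');print(s['time'],s['tcp_pos'],s['joints'],R.from_rotvec(s['ee_rot']).as_matrix())
pickle.dump((s,f),open('w9.pkl','wb'))
cv2.imwrite('pics/z8.png',cv2.resize(f['pixels'][200:400,220:420],(600,600),interpolation=cv2.INTER_CUBIC))
E
```

```text
(array([ 500.66, -230.84,  123.62]), [1.1449756730677132, 1.1449756730675635])
10.6 [ 502.97 -227.    200.8 ] [-0.54  0.18 -0.27  1.12  0.   -0.65] [[-0.99 -0.11  0.  ]
 [-0.11  0.99 -0.  ]
 [-0.   -0.   -1.  ]]
```

View pics/w9.png

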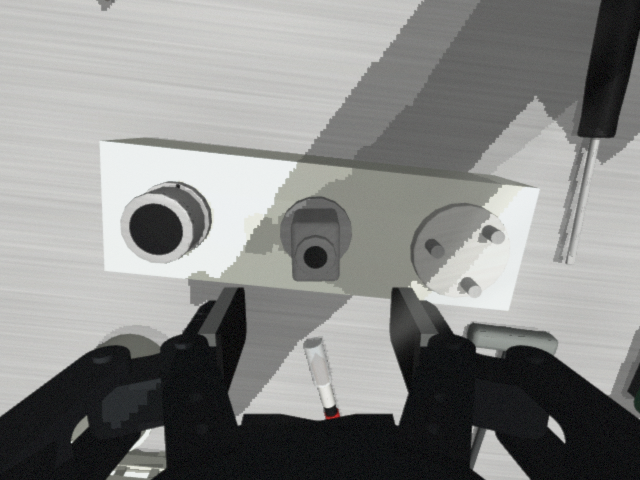

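View pics/z8.png

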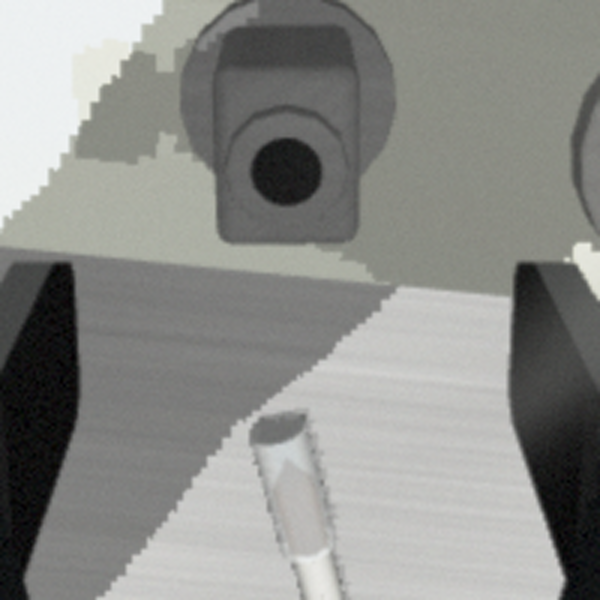

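```bash
python3 - <<'E'
from h import *
import pickle
np.set_printoptions(suppress=True,precision=2)
s,f=pickle.load(open('w9.pkl','rb'))
t=s['tcp_pos']=np.array([502.8,-227.1,200.4])
a=np.radians(96.5);y=np.array([np.cos(a),np.sin(a),0]);z=np.array([0,0,-1.]);x=np.cross(y,z)
s['ee_rot']=R.from_matrix(np.array([x,y,z]).T).as_rotvec()
c=cam(f,s)
q=lambda U,V,zz:onz(c,220+U/3-.33,200+V/3-.33,zz)
for p in [q(287,172,122),q(288,103,76),q(287.5,(243+70)/2,116),q(287,243,116)]: print(p,'tool',(p-t)@x,(p-t)@y)
E
```

```text
[ 502.   -227.69  122.  ] tool 0.8571329547524794 -0.49730325779526363
[ 502.31 -227.74   76.  ] tool 0.5620788616250739 -0.5776538635120035
[ 501.14 -227.74  116.  ] tool 1.722233169556289 -0.4453668205453037
[ 517.44 -225.99  116.  ] tool -14.675382345057661 -0.5571504374036924
```

Emit:
step_arm([
  [[0,0,0,0.0007,-0.0005,0.025,0.055],[0,0,0,0.0007,-0.0005,0.05,0.055],[0,0,0,0.0007,-0.0005,0.075,0.055],[0,0,0,0.0007,-0.0005,0.0933,0.055],[0,0,0,0.0007,-0.0005,0.0933,0.055]],
])

```text
time: 11.28
tcp_pos: [501.1, -227.4, 106.0]
ee_rot: [0.177, -3.134, -0.002]
wrist_force: [0.0, -0.5, -0.1]
grip_width: 0.644
```

Emit:
step_arm([
  [[0,0,0,0,0,0,0.03],[0,0,0,0,0,0,0.02],[0,0,0,0,0,0,0.01],[0,0,0,0,0,0,0.0],[0,0,0,0,0,0,0.0]],
], force=80)

```text
time: 11.9
tcp_pos: [503.2, -228.6, 108.6]
ee_rot: [-0.178, 3.134, -0.002]
wrist_force: [-0.3, 0.6, 6.4]
grip_width: 0.291
```

```bash
python3 - <<'E'
from h import *
np.set_printoptions(suppress=True,precision=2)
s,f=grab('wrist','w10');print(s['tcp_pos'],s['wrist_force'],s['ft_torque'],s['grip_width']*85.4)
E
```

```text
[ 503.24 -228.65  108.61] [-0.26  0.61  6.44] [ 0.18  0.08 -0.02] 24.861066649869887
```

View pics/w10.png

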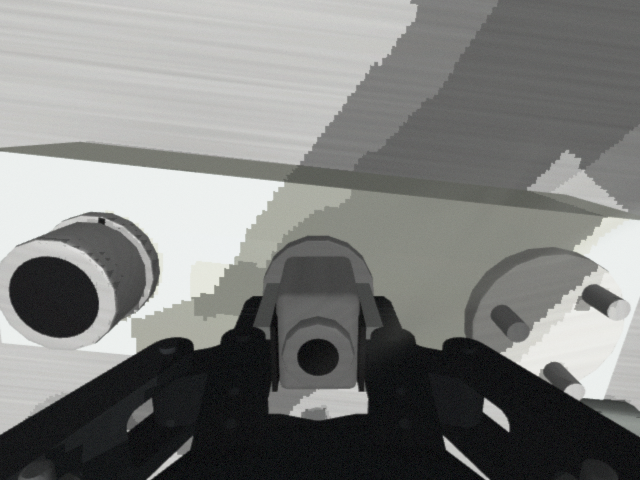

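Emit:
step_arm([
  [[0,0,0,0,0,0,0.0],[0,0,0,0,0,-0.015,0.0],[0,0,0,0,0,-0.035,0.0],[0,0,0,0,0,-0.065,0.0],[0,0,0,0,0,-0.1,0.0]],
], force=110)

```text
time: 12.58
tcp_pos: [500.7, -227.3, 207.0]
ee_rot: [0.178, -3.134, -0.003]
wrist_force: [0.5, 0.1, -3.7]
grip_width: 0.288
```

```bash
python3 - <<'E'
from h import *
import pickle
np.set_printoptions(suppress=True,precision=2)
s,f=grab('wrist','w11');print(s['tcp_pos'],s['wrist_force'],s['ft_torque'],s['grip_width']*85.4,s['dq'])
pickle.dump((s,f),open('w11.pkl','wb'))
H=f['hand_eye'];F=240/np.tan(np.radians(f['fov_y']/2))
def tool(u,v,zt):
    d=H[:3,:3]@np.array([(u-f['cx'])/F,-(v-f['cy'])/F,-1]);o=H[:3,3];return o+d*(zt-o[2])/d[2]
print(tool(318,356,-15))
for n in ['scene','side']:
  S,g=grab(n,n+'4'); pickle.dump((S,g),open(n+'4.pkl','wb'))
cv2.imwrite('pics/z9.png',cv2.resize(f['pixels'][220:400,220:420],(800,720),interpolation=cv2.INTER_CUBIC)[:600])
E
```

```text
[ 500.73 -227.31  207.  ] [ 0.49  0.07 -3.74] [-0.02 -0.06 -0.02] 24.56420238351701 [ 0.   -0.23  0.37  0.58  0.   -0.  ]
[  2.08   0.86 -15.  ]
```

View pics/z9.png

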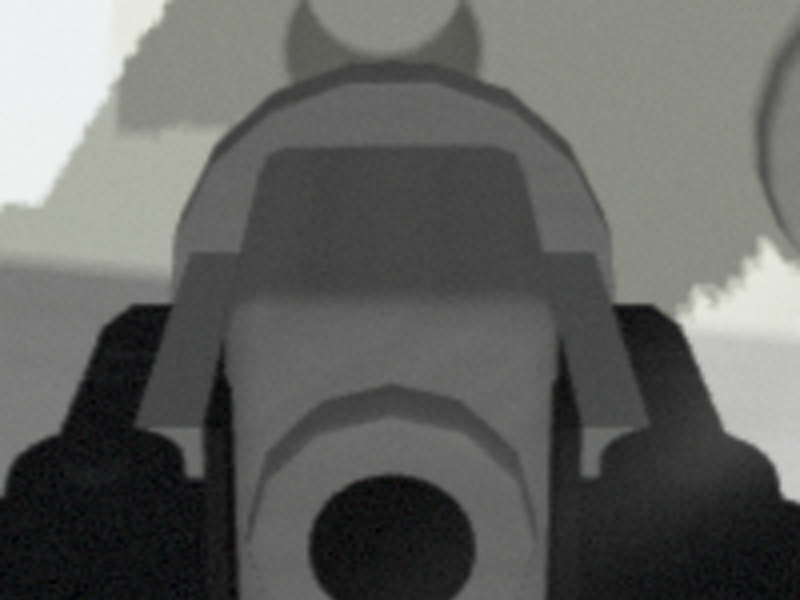

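View pics/side4.png

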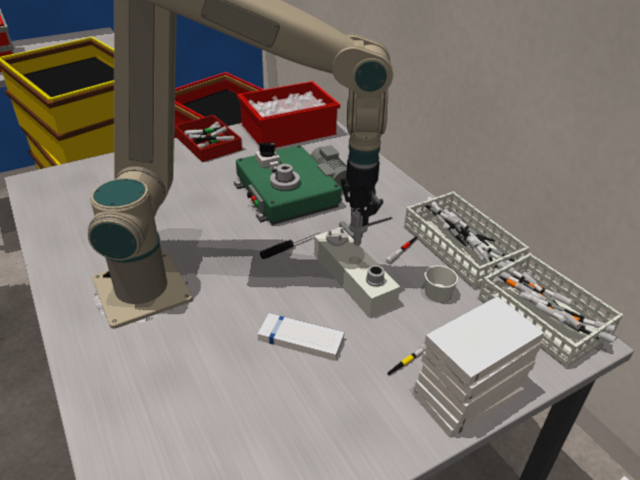

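Emit:
step_arm([
  [[0,0,0,-0.002,0.02,-0.02,0.0],[0,0,0,-0.007,0.06,-0.033,0.0],[0,0,0,-0.013,0.11,-0.033,0.0],[0,0,0,-0.0194,0.16,-0.033,0.0],[0,0,0,-0.0255,0.21,-0.033,0.0]],
])

```text
time: 13.35
tcp_pos: [501.9, -14.8, 237.7]
ee_rot: [0.177, -3.133, -0.001]
wrist_force: [0.7, -0.4, -3.6]
grip_width: 0.287
```

Emit:
step_arm([
  [[0,0,6,-0.006,0.05,0,0.0],[0,0,12,-0.012,0.1,0,0.0],[0,0,18,-0.018,0.145,0,0.0],[0,0,24,-0.0215,0.175,0,0.0],[0,0,24.3,-0.0229,0.1883,0,0.0]],
])

```text
time: 13.98
tcp_pos: [503.4, 174.3, 237.7]
ee_rot: [-0.482, -3.101, 0.003]
wrist_force: [-0.8, -0.7, -3.8]
grip_width: 0.286
```

Emit:
step_arm([
  [[0,0,0,0,0,0,0.0],[0,0,0,0,0,0,0.0]],
])

```text
time: 14.22
tcp_pos: [504.7, 172.1, 239.3]
ee_rot: [-0.486, -3.103, 0.002]
wrist_force: [-0.5, 0.1, -2.3]
grip_width: 0.287
```

```bash
python3 - <<'E'
from h import *
import pickle
np.set_printoptions(suppress=True,precision=2)
s,f=grab('wrist','w12');print(s['time'],s['tcp_pos'],s['wrist_force'],s['ft_torque'],s['grip_width']*85.4,R.from_rotvec(s['ee_rot']).as_matrix(),s['dq'])
pickle.dump((s,f),open('w12.pkl','wb'))
for n in ['scene','side']:
  S,g=grab(n,n+'5'); pickle.dump((S,g),open(n+'5.pkl','wb'))
  cc=cam(g);u,v=proj(cc,[504,173.5,150]).round().astype(int);print(n,u,v)
  cv2.imwrite('pics/zo'+n+'.png',cv2.resize(g['pixels'][v-35:v+35,u-35:u+35],(700,700),interpolation=cv2.INTER_CUBIC)[:600])
E
```

```text
14.225 [504.67 172.15 239.33] [-0.45  0.08 -2.28] [-0.01 -0.02  0.02] 24.547606403383075 [[-0.95  0.31 -0.  ]
 [ 0.31  0.95 -0.  ]
 [ 0.   -0.   -1.  ]] [-0.01 -0.01  0.01 -0.    0.    0.  ]
scene 366 158
side 284 161
```

View pics/zoscene.png

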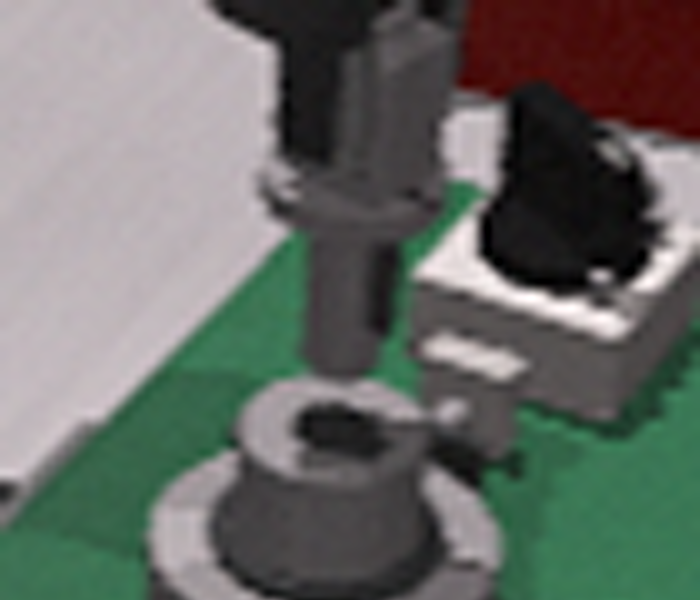

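View pics/zoside.png

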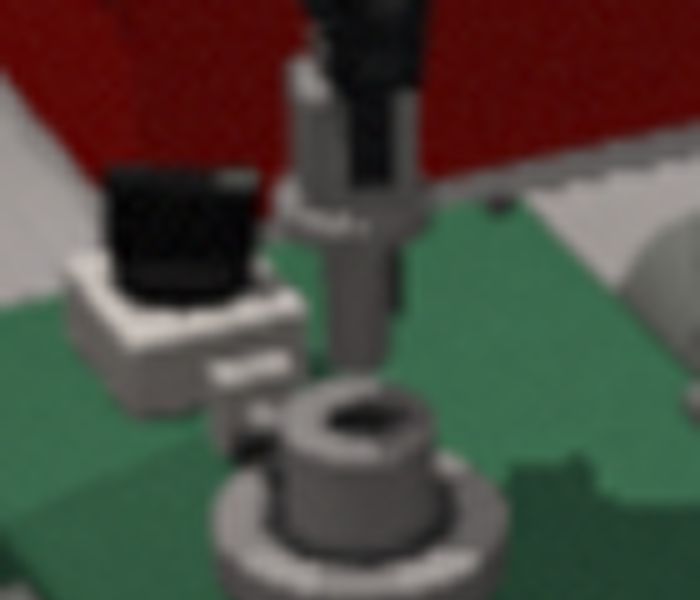

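View pics/w12.png

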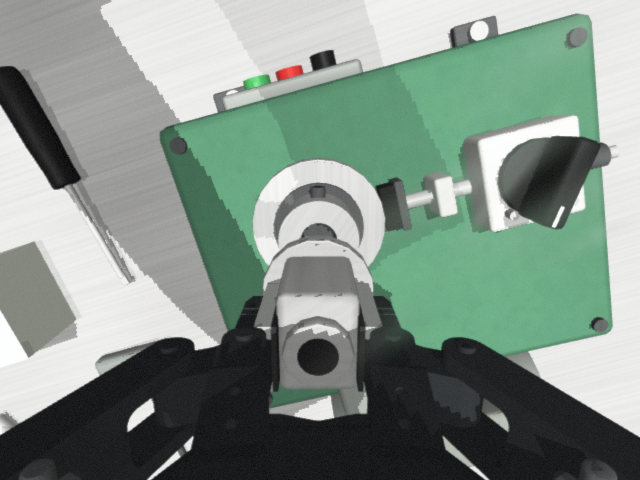

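```bash
python3 - <<'E'
from h import *
import pickle
np.set_printoptions(suppress=True,precision=2)
for n,(u,v) in dict(scene=(366,158),side=(284,161)).items():
  g=pickle.load(open(n+'5.pkl','rb'))[1];c=cam(g)
  for z in (200,190,160,150,130): print(n,z,(proj(c,[504,173.5,z])-[u-35,v-35]+.5)*10-.5)
  for d in ([1,0,0],[0,1,0]): print('d',(proj(c,[504+d[0],173.5+d[1],130])-proj(c,[504,173.5,130]))*10)
  im=cv2.cvtColor(g['pixels'],cv2.COLOR_BGR2HSV)
  for row in ([v-35+k for k in (24,26,28,30,32,34)]): print(row-v+35, g['pixels'][row,u-10:u+10,1], )
E
```

```text
scene 200 [366.01 179.95]
scene 190 [363.04 215.09]
scene 160 [354.29 318.34]
scene 150 [351.43 352.06]
scene 130 [345.81 418.46]
d [3.67 1.09]
d [ 1.6  -2.04]
24 [180 185 156 113 119  99  61  61  65  66  65  65  50  45  46  91 118 113
 140 197]
26 [167 123 110 116 121  95  65  65  66  71  70  60  40  28  34  86 141 204
 226 220]
28 [113 118 119 118 122  92  57  65  67  70  72  54  35  28  51  89  94  79
 105 150]
30 [117 115 120 119 125  95  57  68  65  70  70  55  34  29  67 100  90  85
  83  84]
32 [116 119 117 120 116  86  59  68  66  68  67  53  27  24  86 109  83  80
  81  83]
34 [123 117 119 121 107  76  61  65  67  71  65  64  68 101 125  93  66 135
 188 199]
side 200 [352.9  211.04]
side 190 [353.46 240.97]
side 160 [355.1  329.47]
side 150 [355.63 358.54]
side 130 [356.7  416.08]
d [ 2.96 -0.81]
d [-1.51 -1.52]
24 [ 44  82 101 100  91  83  78  70  67  66  65  68  67  62  56  76  94 103
 105 107]
26 [ 87 126 114 105 105 104  97  75  62  64  65  67  62  51  42  76 105 106
 107 106]
28 [ 57  84  98 111 107 104  98  80  64  65  67  65  63  50  41  77 105 106
 105 106]
30 [168 166 170 180 164 128 103  83  64  65  67  65  60  51  44  77 106 108
 107 108]
32 [120 108  92  84  84  92  99  84  63  65  67  64  61  66  85 101 107 107
 106 107]
34 [ 80  83  86  84  80  87  95  85  64  64  66  65  61  68  91 106 107 105
 107 107]
```

```bash
python3 - <<'E'
from h import *
import pickle
np.set_printoptions(suppress=True,precision=2,linewidth=200)
for n,(u,v),rows in (('scene',(366,158),(40,41,42,43,44,45)),('side',(284,161),(39,40,41,42,43,44))):
  g=pickle.load(open(n+'5.pkl','rb'))[1]
  for k in rows: print(n,k,g['pixels'][v-35+k,u-35+20:u-35+47,1])
s=r.read_state();print(s['time'],s['tcp_pos'])
E
```

```text
scene 40 [103 104 101 100 123 152 160 157 155 160 125  84  87  66  88 143 155 155 157 153 155 131  87  95 143 163 123]
scene 41 [104  99 104 101 132 157 157 157 157 115  36  29  30  31  26  23  60  77 119 159 159 159 121 122 167 143 109]
scene 42 [104 103  96  95 133 155 157 158 140  85  26  33  36  34  35  32  29  43  71  75  71  75  69  73  98  89  63]
scene 43 [100 103  82  82 131 158 153 156 145  84  28  32  35  32  36  31  32  41  66  78  78  80  70  49  58  63  63]
scene 44 [101  99  90  60 115 162 154 155 159 147  92  36  31  31  32  32  31  28  40  67  81  83  63  38  26  31  40]
scene 45 [ 97 115 148 131  81 125 157 158 161 127  79  76  72  63  53  45  35  40  69  82  82  75  52  28  25  28  29]
side 39 [ 83  86  85  79  80  79  79  77  85 105 121 126 131 132 126 111  98  88  74  74  79  87  98 107 107 106 107]
side 40 [ 77  84  82  78  86 107 112  97 108 127 134 132 123  99  82  65  51  51  55  60  64  75  84 100 107 108 107]
side 41 [ 90  88  85  78  92 123 134 123 125 135 135 127 100  52  31  26  27  28  33  41  50  66  74  92 107 108 109]
side 42 [100  91  83  74  78  97 106 106 120 136 136 125  91  42  31  29  29  27  36  49  63  71  76  91 108 107 107]
side 43 [ 96  90  81  60  53  54  55  66 103 134 137 134 121 105  86  71  67  57  63  70  80  86  81  88 107 109 108]
side 44 [ 92  91  80  49  32  24  26  45  81 113 131 135 136 133 125 120 118 102  84  87  87  81  70  83 107 110 109]
14.375 [505.09 172.16 239.96]
```

Emit:
step_arm([
  [[0,0,0,0.0004,0.0011,0.006,0.0],[0,0,0,0.0004,0.0011,0.012,0.0],[0,0,0,0.0004,0.0011,0.017,0.0],[0,0,0,0.0004,0.0011,0.017,0.0]],
])

```text
time: 14.88
tcp_pos: [504.4, 174.2, 222.2]
ee_rot: [-0.486, -3.102, 0.001]
wrist_force: [-0.6, -0.6, -3.0]
grip_width: 0.289
```

```bash
python3 - <<'E'
from h import *
import pickle
np.set_printoptions(suppress=True,precision=2)
s=r.read_state();print(s['time'],s['tcp_pos'],s['wrist_force'],s['ft_torque'])
for n,(u,v) in dict(scene=(366,158),side=(284,161)).items():
  S,g=grab(n,n+'6'); pickle.dump((S,g),open(n+'6.pkl','wb'));print(S['tcp_pos'])
  cv2.imwrite('pics/zp'+n+'.png',cv2.resize(g['pixels'][v-25:v+35,u-35:u+35],(700,600),interpolation=cv2.INTER_CUBIC))
E
```

```text
14.875 [504.42 174.24 222.19] [-0.56 -0.58 -3.02] [ 0.03 -0.04  0.01]
[504.42 174.24 222.19]
[504.72 174.3  222.6 ]
```

View pics/zpscene.png

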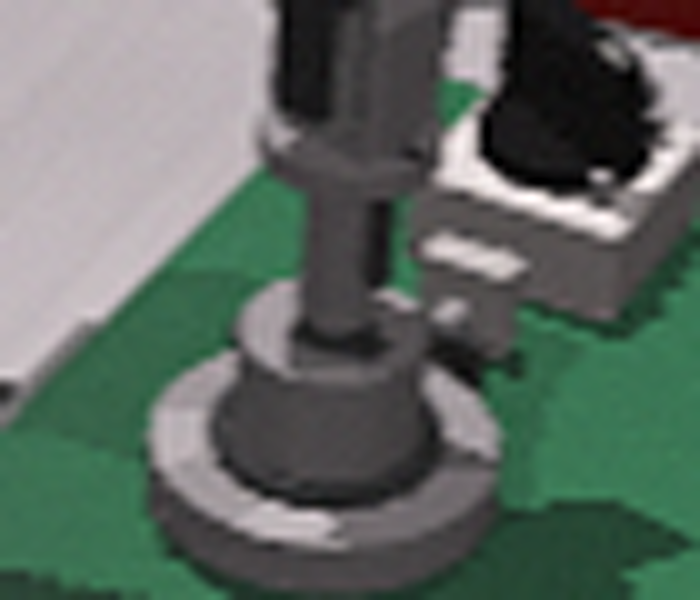

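View pics/zpside.png

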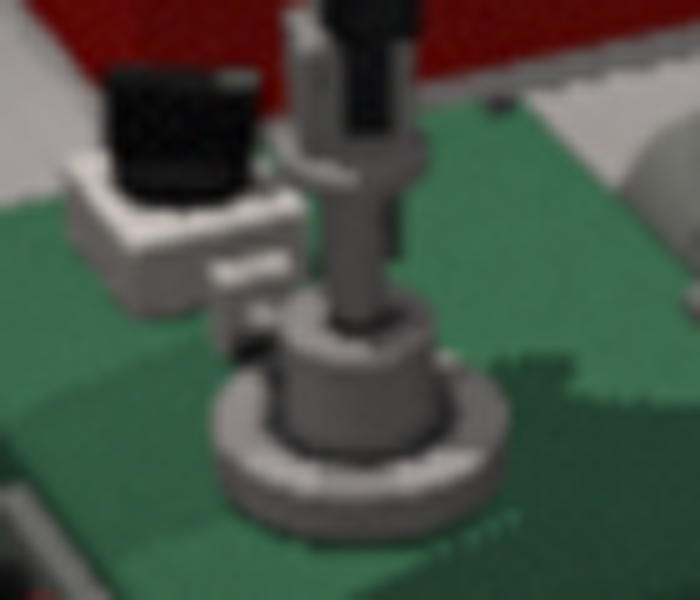

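Emit:
step_arm([
  [[0,0,0,0,0,0.004,0.0],[0,0,0,0,0,0.008,0.0],[0,0,0,0,0,0.012,0.0],[0,0,0,0,0,0.015,0.0]],
])

```text
time: 15.48
tcp_pos: [504.8, 173.7, 207.7]
ee_rot: [-0.487, -3.104, 0.003]
wrist_force: [-1.1, -3.2, -0.8]
grip_width: 0.284
```

```bash
python3 - <<'E'
from h import *
np.set_printoptions(suppress=True,precision=2)
s=r.read_state();print(s['time'],s['tcp_pos'],s['wrist_force'],s['ft_torque'])
E
```

```text
15.475 [504.82 173.72 207.66] [-1.15 -3.19 -0.76] [-0.89  0.11 -0.04]
```

Emit:
step_arm([
  [[0,0,0,-0.0001,-0.0004,0.002,0.0],[0,0,0,-0.0001,-0.0004,0.004,0.0],[0,0,0,-0.0001,-0.0004,0.006,0.0],[0,0,0,-0.0001,-0.0004,0.008,0.0]],
])

```text
time: 15.98
tcp_pos: [504.9, 173.6, 199.9]
ee_rot: [-0.486, -3.104, 0.001]
wrist_force: [-0.6, -4.2, -0.9]
grip_width: 0.287
```

```bash
python3 - <<'E'
from h import *
np.set_printoptions(suppress=True,precision=2)
s=r.read_state();print(s['time'],s['tcp_pos'],s['wrist_force'],s['ft_torque'])
E
```

```text
15.975 [504.87 173.65 199.93] [-0.61 -4.16 -0.92] [-1.09  0.28 -0.05]
```

Emit:
step_arm([
  [[0,0,0,-0.0001,-0.0005,0.003,0.0],[0,0,0,-0.0001,-0.0005,0.006,0.0],[0,0,0,-0.0001,-0.0005,0.009,0.0],[0,0,0,-0.0001,-0.0005,0.01,0.0]],
])

```text
time: 16.48
tcp_pos: [504.8, 173.5, 189.7]
ee_rot: [-0.486, -3.103, -0.0]
wrist_force: [-1.8, -3.2, -1.4]
grip_width: 0.283
```

```bash
python3 - <<'E'
from h import *
np.set_printoptions(suppress=True,precision=2)
s=r.read_state();print(s['time'],s['tcp_pos'],s['wrist_force'],s['ft_torque'])
E
```

```text
16.475 [504.83 173.52 189.71] [-1.82 -3.17 -1.36] [-0.86  0.23  0.01]
```

Emit:
step_arm([
  [[0,0,0,-0.0001,-0.0003,0.003,0.0],[0,0,0,-0.0001,-0.0003,0.006,0.0],[0,0,0,-0.0001,-0.0003,0.009,0.0],[0,0,0,-0.0001,-0.0003,0.012,0.0],[0,0,0,-0.0001,-0.0003,0.015,0.0]],
], force=120)

```text
time: 17.1
tcp_pos: [505.1, 173.3, 175.8]
ee_rot: [0.486, 3.103, 0.001]
wrist_force: [-2.2, -2.0, 6.6]
grip_width: 0.285
```

```bash
python3 - <<'E'
from h import *
np.set_printoptions(suppress=True,precision=2)
s=r.read_state();print(s['time'],s['tcp_pos'],s['wrist_force'],s['ft_torque'],s['grip_width']*85.4)
for n,(u,v) in dict(scene=(366,158),side=(284,161)).items():
  S,g=grab(n,n+'7')
  cv2.imwrite('pics/zq'+n+'.png',cv2.resize(g['pixels'][v-25:v+35,u-35:u+35],(700,600),interpolation=cv2.INTER_CUBIC))
E
```

```text
17.1 [505.14 173.33 175.78] [-2.18 -2.01  6.62] [-0.61  0.78 -0.02] 24.296384712939524
```

View pics/zqscene.png

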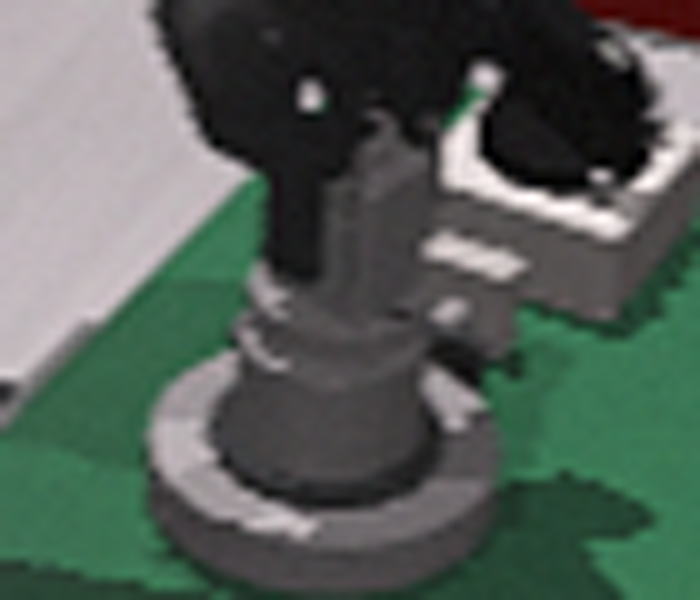

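View pics/zqside.png

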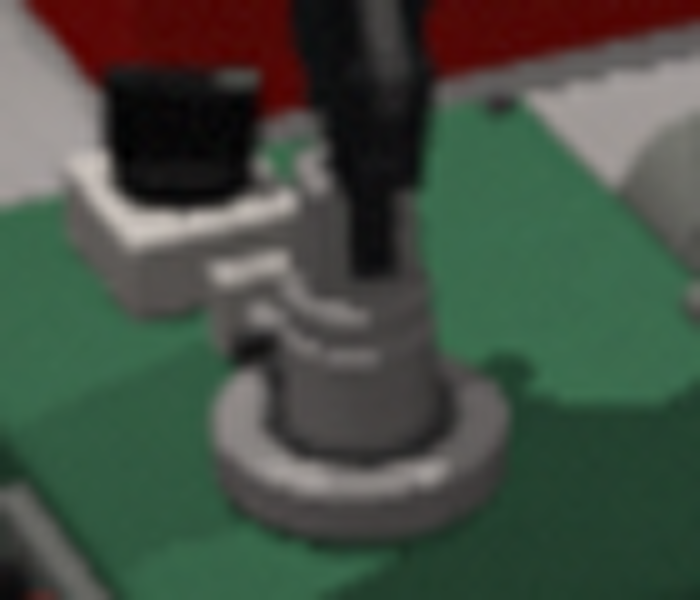

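Emit:
step_arm([
  [[0,0,0,0,-0.0002,0.002,0.0],[0,0,0,0,-0.0002,0.004,0.0],[0,0,0,0,-0.0002,0.0055,0.0],[0,0,0,0,-0.0002,0.0055,0.0]],
])

```text
time: 17.7
tcp_pos: [505.2, 173.3, 170.8]
ee_rot: [0.486, 3.103, 0.002]
wrist_force: [-3.6, -1.8, 8.4]
grip_width: 0.285
```

```bash
python3 - <<'E'
from h import *
np.set_printoptions(suppress=True,precision=2)
s=r.read_state();print(s['time'],s['tcp_pos'],s['wrist_force'],s['ft_torque'],s['grip_width']*85.4)
E
```

```text
17.7 [505.21 173.26 170.77] [-3.62 -1.81  8.45] [-0.55  1.    0.03] 24.34545412357139
```

Emit:
step_arm([
  [[0,0,0,0.0,0,0.0007,0.0],[0,0,0,0,0,0.0014,0.0],[0,0,0,0,0,0.002,0.0],[0,0,0,0,0,0.002,0.0]],
])

```text
time: 18.2
tcp_pos: [505.3, 173.3, 170.7]
ee_rot: [0.486, 3.102, 0.002]
wrist_force: [-8.9, -3.6, 18.8]
grip_width: 0.289
```

```bash
python3 - <<'E'
from h import *
np.set_printoptions(suppress=True,precision=2)
s=r.read_state();print(s['time'],s['tcp_pos'],s['wrist_force'],s['ft_torque'],s['grip_width']*85.4)
E
```

```text
18.2 [505.25 173.27 170.74] [-8.86 -3.62 18.79] [-0.78  1.86  0.01] 24.65563797809875
```

Emit:
step_arm([
  [[0,0,0,0.0006,-0.0003,0.0005,0.0],[0,0,0,0.001,-0.0006,0.001,0.0],[0,0,0,0.001,-0.0006,0.0015,0.0],[0,0,0,0.001,-0.0006,0.0015,0.0]],
])

```text
time: 18.7
tcp_pos: [505.2, 173.2, 170.7]
ee_rot: [0.485, 3.1, 0.003]
wrist_force: [-8.5, -2.5, 23.7]
grip_width: 0.283
```

```bash
python3 - <<'E'
from h import *
np.set_printoptions(suppress=True,precision=2)
s=r.read_state();print(s['time'],s['tcp_pos'],s['wrist_force'],s['ft_torque'],s['grip_width']*85.4)
s,f=grab('wrist','w13')
P=[]
for n,(u,v) in dict(scene=(366,158),side=(284,161)).items():
  S,g=grab(n,n+'8')
  P.append(cv2.resize(g['pixels'][v-25:v+35,u-20:u+20],(400,600),interpolation=cv2.INTER_CUBIC))
cv2.imwrite('pics/zr.png',np.hstack(P))
E
```

```text
18.7 [505.15 173.25 170.65] [-8.52 -2.47 23.67] [-0.86  2.16  0.02] 24.163687123440265
```

View pics/zr.png

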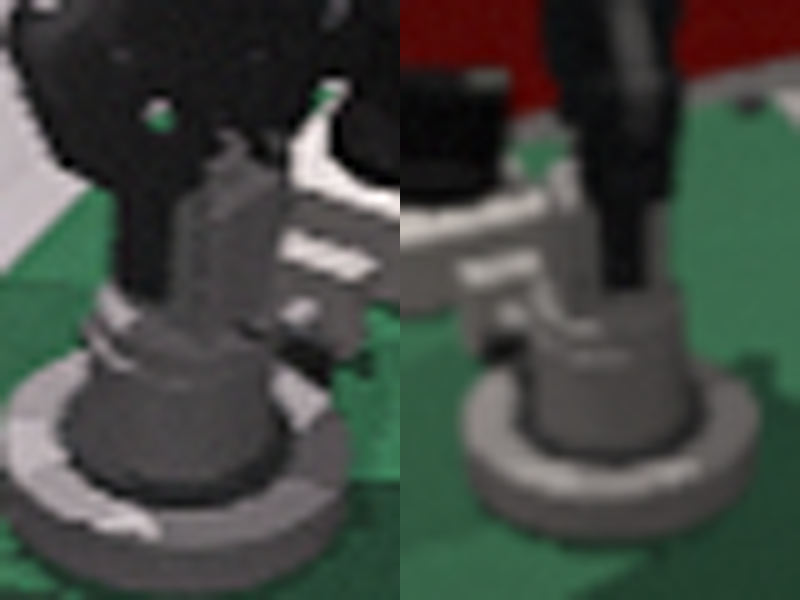

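View pics/w13.png

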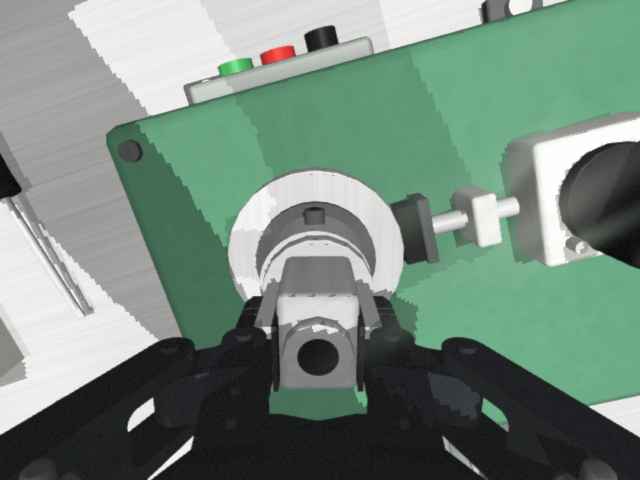

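Emit:
step_arm([
  [[0,0,0,0.0007,-0.0002,0.0,0.0],[0,0,0,0.0014,-0.0004,0.0,0.0],[0,0,0,0.002,-0.0006,0.0005,0.0],[0,0,0,0.002,-0.0006,0.001,0.0]],
])

```text
time: 19.35
tcp_pos: [505.0, 173.3, 170.6]
ee_rot: [0.485, 3.096, 0.004]
wrist_force: [-5.7, -4.0, 26.7]
grip_width: 0.289
```

```bash
python3 - <<'E'
from h import *
np.set_printoptions(suppress=True,precision=3)
s=r.read_state();print(s['time'],s['tcp_pos'],s['wrist_force'],s['ft_torque'],s['grip_width']*85.4,R.from_rotvec(s['ee_rot']).as_matrix())
s,f=grab('wrist','w14')
cv2.imwrite('pics/zs.png',cv2.resize(f['pixels'][160:320,220:420],(800,640),interpolation=cv2.INTER_CUBIC)[:600])
E
```

```text
19.35 [505.005 173.295 170.637] [-5.686 -3.952 26.706] [-1.099  1.836 -0.022] 24.640530146392557 [[-0.952  0.306  0.008]
 [ 0.306  0.952  0.001]
 [-0.008  0.004 -1.   ]]
```

View pics/zs.png

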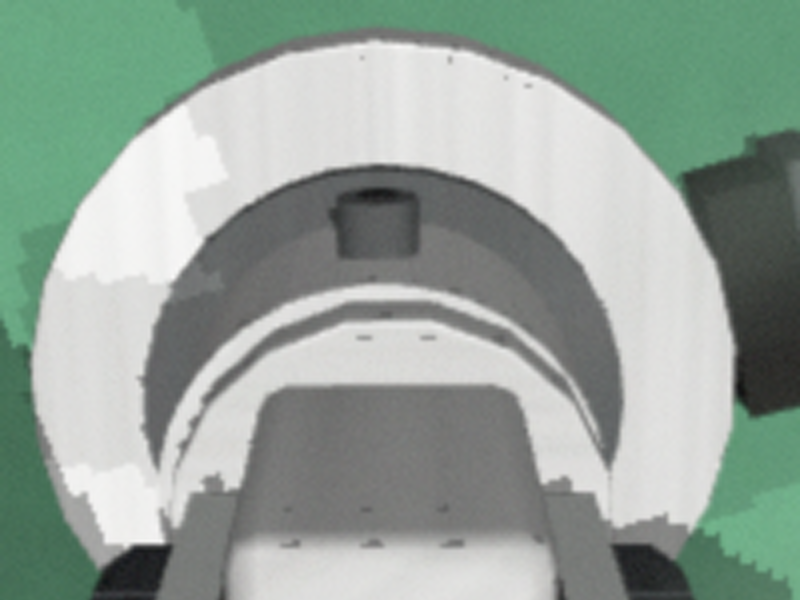

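Emit:
step_arm([
  [[0,0.15,0,0,0,0.0003,0.0],[0,0.3,0,0,0,0.0005,0.0],[0,0.5,0,0,0,0.0005,0.0],[0,0.5,0,0,0,0.0005,0.0]],
])

```text
time: 19.9
tcp_pos: [505.1, 173.2, 170.6]
ee_rot: [0.486, 3.104, 0.006]
wrist_force: [-5.9, -2.4, 27.6]
grip_width: 0.289
```

```bash
python3 - <<'E'
from h import *
np.set_printoptions(suppress=True,precision=4)
s=r.read_state();print(s['time'],s['tcp_pos'],s['wrist_force'],s['ft_torque'],s['grip_width']*85.4,R.from_rotvec(s['ee_rot']).as_matrix()[:,2])
E
```

```text
19.9 [505.1323 173.2441 170.6404] [-5.8877 -2.3745 27.6396] [-1.1023  1.5318  0.0051] 24.70520164101694 [ 0.0006  0.0036 -1.    ]
```

Emit:
step_arm([
  [[0.1,0,0,0,0,0.0005,0.0],[0.2,0,0,0,0,0.001,0.0],[0.2,0,0,0,0,0.001,0.0],[0.2,0,0,0,0,0.001,0.0],[0.2,0,0,0,0,0.001,0.0]],
])

```text
time: 20.52
tcp_pos: [505.2, 173.4, 170.6]
ee_rot: [-0.486, -3.104, -0.001]
wrist_force: [-7.9, -4.4, 31.9]
grip_width: 0.288
```

```bash
python3 - <<'E'
from h import *
np.set_printoptions(suppress=True,precision=4)
s=r.read_state();print(s['time'],s['tcp_pos'],s['wrist_force'],s['ft_torque'],s['grip_width']*85.4,R.from_rotvec(s['ee_rot']).as_matrix()[:,2],s['dq'])
for n in ['scene','side','wrist']: S,f=grab(n,n+'9')
cv2.imwrite('pics/zt.png',cv2.resize(f['pixels'][160:320,220:420],(800,640),interpolation=cv2.INTER_CUBIC)[:600])
s=r.read_state();print(s['time'],s['tcp_pos'],s['wrist_force'])
E
```

```text
20.525 [505.1922 173.362  170.6083] [-7.9452 -4.375  31.8897] [-1.0839  1.9139 -0.0423] 24.61022135038171 [ 0.      0.0007 -1.    ] [ 0.0009  0.0011  0.0009  0.0015 -0.      0.0015]
20.675 [505.1975 173.3641 170.6134] [-9.0069 -4.2763 31.8724]
```

View pics/scene9.png

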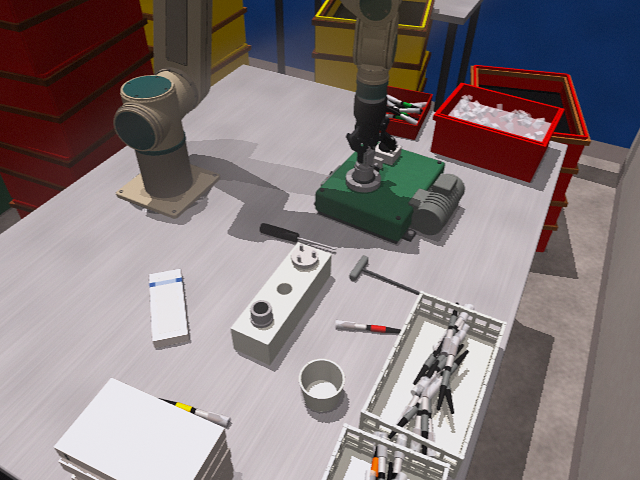

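View pics/zt.png

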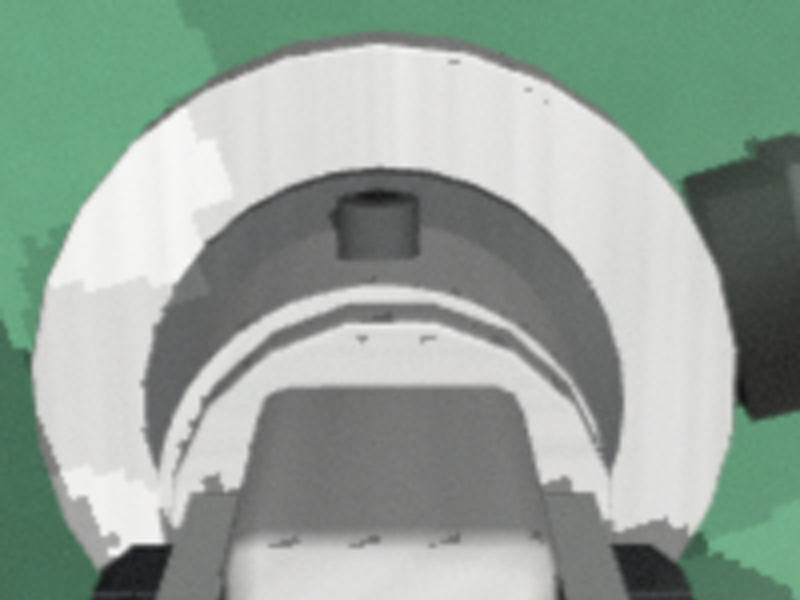

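View pics/side9.png

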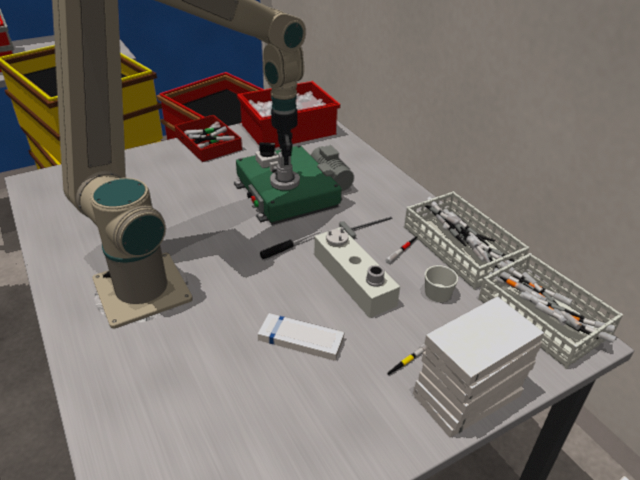

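```bash
python3 - <<'E'
from h import *
np.set_printoptions(suppress=True,precision=2)
s,f=grab('wrist','w15');c=cam(f,s);M=R.from_rotvec(s['ee_rot']).as_matrix();x=M[:,0]
hub=np.array([504.0,173.6,130]); 
for off in (0,):
  for z in (130,132):
    print('flange far edge bottom/top, seat',z,[(proj(c,np.r_[hub[:2],0]+23*np.r_[x[:2],0]+[0,0,zz])[1]-160)*4 for zz in (z,z+8)])
print('hub rim',(proj(c,hub+24*x)[1]-160)*4,'disc rim',(proj(c,hub+[0,0,-34]+45*x)[1]-160)*4)
E
```

```text
flange far edge bottom/top, seat 130 [np.float64(293.32963837253374), np.float64(314.87491894069615)]
flange far edge bottom/top, seat 132 [np.float64(298.52327064914164), np.float64(320.59847083371835)]
hub rim 283.91132542551213 disc rim 40.539897703316
```

Emit:
step_arm([
  [[0,0.2,0,0.001,-0.0003,0,0.0],[0,0.4,0,0.002,-0.0006,0,0.0],[0,0.5,0,0.003,-0.0009,0,0.0],[0,0.5,0,0.003,-0.0009,0,0.0],[0,0.5,0,0.003,-0.0009,0,0.0]],
])

```text
time: 21.35
tcp_pos: [505.2, 173.3, 170.7]
ee_rot: [-0.486, -3.101, -0.004]
wrist_force: [-2.1, -4.5, 25.9]
grip_width: 0.285
```

```bash
python3 - <<'E'
from h import *
np.set_printoptions(suppress=True,precision=4)
s=r.read_state();print(s['time'],s['tcp_pos'],s['wrist_force'],s['ft_torque'],s['grip_width']*85.4,R.from_rotvec(s['ee_rot']).as_matrix()[:,2])
P=[]
S,f=grab('wrist','w16')
P.append(cv2.resize(f['pixels'][220:270,290:340],(400,400),interpolation=cv2.INTER_CUBIC))
for n,(u,v) in dict(scene=(362,172),side=(284,171)).items():
  S,g=grab(n,n+'10')
  if n=='side':P.append(cv2.resize(g['pixels'][v-15:v+15,u-15:u+15],(400,400),interpolation=cv2.INTER_CUBIC))
cv2.imwrite('pics/zu.png',np.hstack(P))
E
```

```text
21.35 [505.1688 173.3031 170.6514] [-2.0588 -4.4753 25.8593] [-1.1968  0.2695  0.0598] 24.324422204870324 [-0.0018  0.0028 -1.    ]
```

View pics/zu.png

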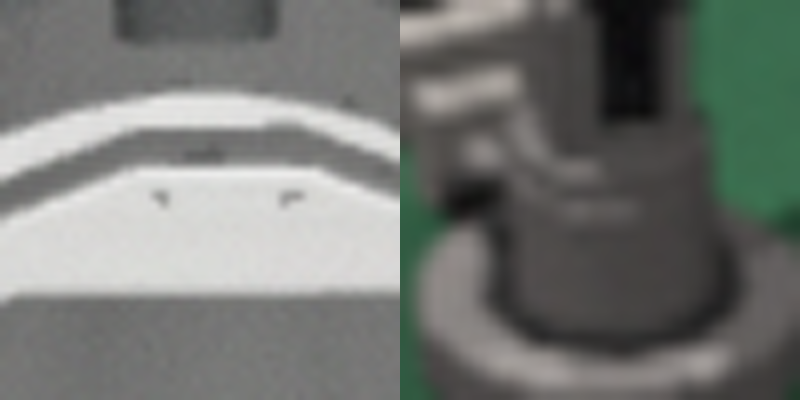

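```bash
python3 - <<'E'
from h import *
print(r.finish_job()); s=r.read_state();print(s['time'],s['tcp_pos'],s['wrist_force'],s['grip_width'])
E
```

```text
the job is handed in; nothing more can be done
None
the job is handed in; nothing more can be done
```

I turned the brake knob about 68° clockwise until it clicked over. I then took the flat-headed holder from the middle hole of the rack and lined its key up with the keyway, which I measured at -17.8°. It went into the hub without any searching and is pressed home. I handed the job in at about 21.5 s, with the arm still gripping it at 120 N and pushing down at about 26 N.

**Checks that agreed:**
- **Brake:** after I let go of the knob, the wrist camera showed the wing still turned and the rubber shoe against the disc.
- **Holder height:** the tool height puts the seat at about 130 mm, the hub face. It stopped firmly there: the last rise in push, from 12 N to 32 N, moved it no further, and the push first reached about 12 N, the ejector's home force.
- **Tilt:** under 0.3°.
- **Everything else:** the scene and side pictures show all the other things where they were.

**Checks that disagreed or fell short:**
- **Hub height:** from two camera views it came out at 124.5 to 129 mm instead of 130. I used 130.
- **Flange edge:** in the wrist picture it sat about 8 pixels (4x zoom) from where I predicted. Sideways play of up to 1 mm in the bore and the flange's faceted drawn edge would explain this, and no gap shows.
- **Side force:** about 5 N remained at the end.
- **Final reading:** the state could not be read after hand-in, so these are the readings from just before it.

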